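# Load the sample carrier, index the rail to the reader and switch it on

### The job

Take the sample carrier out of its dock, put it down on the worktop to take it again the other way (the dock leaves only its short ends free, the nest only its long sides), and set it gently down in the nest on the rail's carriage, fully home. Then hold the carriage's release bar up, slide the carriage until the carrier stands in front of the reader's lens, and let go so that the catch drops into the notch there. Once it is locked, push down the raised far end of the rocker switch on the reader to turn it on; leave the other things on the bench where they are.

Things in the scene. Friction and masses are not known exactly. Their poses are not given: they have to be found in the camera images.
- carrier_center (a point): Centre of the loose sample carrier, a plain white block 60 x 40 x 40 mm (its x, y, z) with a dark round window in each long side and in the top. 20 mm above its underside. It starts lying upright in the dock. 0.1 to 0.21 kg. Turning it half round makes no difference.
- carrier: The same sample carrier; origin at the centre of its underside, x along its 60 mm side.
- dock: Fixed grey dock of the carrier, 74 x 56 mm (x, y); origin on the worktop under its centre. The carrier lies in it on a floor 8 mm up, its x along the dock's x. Walls along its long sides, 50 mm long, 5 mm thick, 52 mm high (carrier top: 48 mm), y = 21.5 to 26.5 mm either side; ends (+x, -x) open but for sills 12 mm high at 32 to 36 mm.
- rail: Fixed slide rail, 250 mm along its y, x = -42 to +82 mm; origin on the worktop under its middle; x points away from the robot, y left. A toothed bar along the front edge has a wide parking gap in the middle and two 9 mm notches beyond it at either end, at y = -72, -48, 48 and 72 mm, between roof-shaped teeth 30 mm high at 36, 60 and 84 mm. End blocks 35 mm high.
- carriage (a joint): Place of the carriage along the rail's y, m: 0 = middle, range -0.0735 to 0.0735. It starts in the parking gap (-0.022 to 0.022), where it can shift between -0.025 and 0.025 with the catch down; in a notch it has 1 mm of play. With the bar up it slides with under 3 N.
- nest (a point): Middle of the nest's floor on the carriage, 40 mm above the worktop, at rail x = 42 mm; axes as the rail's. The carrier goes here with its long side along the rail, its centre 20 mm above this point. End walls at y = 32 to 37 mm either side, 40 mm deep, straight to 42 mm above this floor, then flared out to 41 mm at 51 mm; front and back open but for sills 6 mm high, 22 to 26 mm from the middle. 2 mm clearance all round.
- bar_grip (a point): Middle of the release bar's hand bar at the carriage's front: grey, 56 mm long along the rail's x (centred here within 2 mm), 14 mm thick along y, 22 mm high, with a lip on top 20 mm wide, 5 mm thick. At rest 69 mm above the worktop, 92 mm in front of the nest's middle. Pinch it from above, fingers closing along the rail.
- release_bar (a joint): How far the release bar is up, m: 0 = down (catch in the gap or a notch), 0.020 = upper stop. A spring presses it down, 4 N at rest, 7 N at the top, plus 1 N of weight. From 14 mm up the catch clears the teeth; let down between notches it slides off the tooth into the nearest notch and takes the carriage along.
- reader: Fixed reader: white box 56 x 60 mm (x, y), 86 mm high, axes as the rail's, origin on the worktop under its centre, behind one end of the rail at rail y = +72 or -72 mm. Black lens snout to the rail, 60 mm up, tip 44 mm in front of the origin. The carrier faces the lens when the nest has the reader's rail y. Black switch bezel and cheeks on top, up to 102 mm.
- rocker (a joint): The reader's rocker switch on its top, hinge along the rail's y, 101 mm above the worktop over the reader's origin: 0 = off (far end raised, near end down), 0.52 rad = on (far end down). It snaps over past 0.26; 2 to 4 N on the far end flip it.
- rocker_push (a point): Top of the rocker (44 x 20 x 8 mm) 6 mm from its far end, 16 mm behind the hinge: where to push down. About 109 mm above the worktop when off, 101 mm when on.
- tile_stand: The fixed reference stand at the other end of the rail: aluminium foot 56 x 60 mm with an upright plate 88 mm high that carries a white tile; no lens and no switch. Not to be used.
- slide_box: Bystander: blue slide box 90 x 98 x 32 mm, origin under its centre.
- sample_jar: Bystander: small white-lidded jar 50 mm wide, 53 mm high, behind the rail between reader and tile stand.
- dropper_bottle_0: Bystander: dropper bottle 33 mm wide, 104 mm high.
- petri_dish_2: Bystander: flat dish 61 mm wide, 16 mm high.
- bench_timer: Bystander: timer 64 x 68 x 18 mm, in front of the dock.
- orange_cap: Bystander: bottle cap lying flat, 52 mm wide, 20 mm high.
- bottle_clear: Bystander: plastic bottle with a screw cap, 80 mm wide, 154 mm high.
Mind the look-alikes: they are no part of the job. Leave any green look-alike of the carrier alone. Leave any blue or yellow look-alike of the dock alone.

How it is judged:
On the way, in this order (a step that is already met when the one before it is completed fails the run):
1. the carrier stands let go on the worktop outside its dock (height (world z) of carrier_center between 0.016 and 0.024 m and horizontal distance between carrier_center and dock above 0.06 m and contact force between the fingers and carrier below 0.1 N), for 0.1 s.
2. the carrier sits fully home in the nest (x of carrier_center in the frame of nest between -0.005 and 0.005 m and y of carrier_center in the frame of nest between -0.005 and 0.005 m and z of carrier_center in the frame of nest between 0.017 and 0.0225 m), for 0.3 s.
3. the carriage is slid out of its parking gap with the release bar held up and the carrier in the nest (all of step 2 and value of joint release_bar above 0.006 m and distance of nest from where it was at the start of the episode above 0.03 m), for 0.05 s.
4. the bar is let go and the catch is down in the notch in front of the reader (y of nest in the frame of reader between -0.005 and 0.005 m and contact force between the fingers and anything else below 0.1 N and value of joint release_bar below 0.003 m), for 0.2 s.
5. the reader's rocker is flipped on (value of joint rocker above 0.4 rad), for 0.1 s.
At the end, for the whole second after the job is handed in: The carrier is at rest fully home in the nest (within 5 mm across and 3 mm in height), the carriage stands at the reader's notch (nest within 5 mm of the reader's middle along the rail), the release bar is down (under 3 mm), the rocker is on (over 0.40 rad) and the gripper touches nothing (all of step 2 and all of step 4 and value of joint rocker above 0.4 rad and linear speed of carrier below 0.02 m/s).
It fails at once if the carrier is dropped into the nest instead of being set down (falls there faster than 0.4 m/s) (horizontal distance between carrier_center and nest below 0.015 m and z of carrier_center in the frame of nest between 0.0225 and 0.06 m and linear speed of carrier above 0.4 m/s).
It fails at once if one of the bystanders is moved (more than 20 mm) or tipped over (distance of any of slide_box, sample_jar, dropper_bottle_0, petri_dish_2, bench_timer, orange_cap, bottle_clear from where it was at the start of the episode above 0.02 m or angle between any of slide_box, sample_jar, dropper_bottle_0, petri_dish_2, bench_timer, orange_cap, bottle_clear's own z axis and vertical above 0.5 rad).
It also fails if it takes over 72 s, if anything falls off the work surface, if the arm or the gripper's body presses on something with over 40 N, if the wrist force passes 120 N, or if a joint passes its speed limit or range.

### The arm

A 6-joint arm with a two-finger parallel gripper is mounted at the origin on a cart in front of the work surface, level with it; the furniture and walls round the work are solid. World frame = base frame: x ahead of the robot, y to its left, z up, the work surface at z = 0. Lengths are in m, angles in rad, forces in N, time in s.
With the tool pointing down it reaches from about 0.3 to 0.95 m from the base axis. Payload 3.1 kg.
Tool frame: the origin (TCP) lies midway between the tips of the shut fingers; the grasp point (between the pads) lies 19 mm behind it (manip.hold_point_z is the distance from the TCP to the grasp point, in m); z points along the fingers, y is the direction in which the jaws open and shut (so a half turn about z gives the same grasp; the last joint's range is limited). The gripper opens to 85 mm and grips with 20 to 120 N. Pads are 22 mm wide; open, the fingers measure 114 mm over their backs; the gripper's body (76 mm by 85 mm) begins 54 mm behind the grasp point. The pads swing forward as they close: fully open they stand 13 mm farther back than shut.
Start: joints at [1.194, 0.308, 1.634, -0, 1.2, -0.07], TCP at [0.189, 0.596, 0.231] pointing down, gripper open.
Joint ranges: [-3.06, 3.06], [-0.79, 1.96], [0.05, 2.63], [-1.19, 4.34], [0.05, 2.64], [-2.94, 2.94]. Speed limits (rad/s): [2.79, 2.79, 3.14, 3.14, 3.14, 3.14].

### API

Orientations are given as a 3x3 rotation matrix whose columns are the frame's x, y, z axes.
In Python, from cell import state, capture, camera_params, manip gives the robot as it stands.
- The arm moves only by the tool send_rows, never from a script. Its argument "steps" is a list of rows, each an object with "xyz": the shift along the tool's x, y, z in mm, a list of three; "angular": the turn, a rotation vector about the tool's x, y, z in rad, a list of three. A call has exactly 5 rows; each row shifts and turns the commanded pose from where the row before left it, along the tool's axes as they then stand; what a row does not reach is not made up. A row lasts 1/12 s, in which the tool goes at most 41.7 mm and 7.16 degrees, less where a joint would pass 70% of its speed; a pose out of reach is approached as far as the arm can. A call is refused whole if a number of a shift passes 41.7 or a number of a turn 0.125, either way. A call with a gripper value outside its range is refused whole. "jaw" is the opening in per cent of the stroke, from 0 (shut) to 100 (fully open), set as the call begins (left out, the last holds). The fingers move at their own pace and stop on an object; "force" is the grip in N (left out, the last holds). Time passes only in rows, so rows that do not move let the fingers close, or fill a call up. It gives the time, the measured TCP pose, the force and the opening at its end, in the units of the state.
- state(): the state, without advancing time (a new reading comes with each control period).
- capture(name): name is "side" or "top" or "wrist"; returns the picture (480x640x3 uint8, blue, green, red); there is no depth.
- camera_params(name): a dict with "vfov" (degrees; the focal length in pixels is half the picture's height over the tangent of half this angle, whatever the lens; pixels are square), "cx", "cy" (the principal point, pixels), "rvec" (rotation vector, rad) and "tvec" (3), from world to camera coordinates, as OpenCV has them. Camera axes: x right, y down, z forward; pixel columns grow to the right and rows downward; lengths in m; the calibration is good to about 2 mm. A picture is of the moment at which its call begins: read the wrist's pose just before it. camera_params takes no time and is no camera call; for the wrist camera it gives the pose at the moment of the call.
- manip.hand_in(): hands the job in, once; it reports no verdict.
The state is a dict: "time_s": time; "joints": joint angles; "qvel": joint speeds; "effort": joint torques, N m; "tcp_pos": TCP position; "ee_rot": TCP orientation; "contact_force": force on the tool from outside, world axes, zero at the start; "moment": the same for the moment, N m; "grip_width": finger opening in m.
Only numpy, scipy, OpenCV 4.12 (cv2) and the standard library are available. Lean on these libraries where they do the work, as an engineer would, in place of code of your own. Each camera call takes 0.05 s, during which the arm holds its last target.

## Working session

There is one attempt and no reset: what is moved stays moved. The work goes in short steps, Python scripts to look and compute and a tool call to move; the robot and the scene stay as the last step left them, time stands still between calls to the robot, and variables do not carry over. Pictures are saved under pics/ and viewed, and the job is handed in when it is done.

Besides the shell and the picture viewer there is one more tool, called after "Request:" as name(argument=value, ...), one argument or row to a line, values as JSON. send_rows: Moves the arm, as the interface text tells. Its arguments: {"type":"object","properties":{"steps":{"type":"array","items":{"type":"object","properties":{"xyz":{"type":"array","items":{"type":"number"}},"angular":{"type":"array","items":{"type":"number"}}}}},"jaw":{"type":"number"},"force":{"type":"number"}},"required":["steps"]}

```bash
mkdir -p pics; ls; python3 - <<'E'
from cell import state,capture,camera_params
import cv2
s=state();print(s)
for n in ("side","top","wrist"):
    p=camera_params(n);print(n,p)
    cv2.imwrite(f"pics/{n}0.png",capture(n))
E
```

```text
pics
{'time_s': 0.0, 'joints': array([ 1.19430486e+00,  3.09015467e-01,  1.63521852e+00,  5.38576142e-06,
        1.19968792e+00, -6.97008816e-02]), 'qvel': array([ 0.00094852,  0.00042733,  0.00065702, -0.00012593, -0.0004411 ,
       -0.00098884]), 'effort': array([ 1.74616816e-03, -4.15240538e+01, -2.76671827e+01, -5.14051658e-05,
        9.97541472e-03, -8.93404604e-06]), 'tcp_pos': array([0.1884676 , 0.59503076, 0.23002533]), 'ee_rot': array([[-9.53307058e-01,  3.02001508e-01, -8.61041845e-04],
       [ 3.02002690e-01,  9.53304616e-01, -2.16427057e-03],
       [ 1.67222187e-04, -2.32325137e-03, -9.99997287e-01]]), 'contact_force': array([ 0.10244878, -0.58229037,  0.94329003]), 'moment': array([ 0.00337649, -0.00091176,  0.0017158 ]), 'grip_width': 0.08535639455721458}
side {'vfov': 46.35791095136559, 'cx': 318.77496677755624, 'cy': 239.34149553778835, 'rvec': array([ 2.1954308 , -0.00277305, -0.03112452]), 'tvec': array([-0.53329438,  0.03946697,  1.73163983])}
top {'vfov': 55.822172978841174, 'cx': 325.9776039806775, 'cy': 235.36428969079407, 'rvec': array([ 2.17764388, -2.1272394 ,  0.18422815]), 'tvec': array([-0.08533507,  0.55056652,  1.29705755])}
wrist {'vfov': 64.0214518392005, 'cx': 317.9660130842471, 'cy': 240.66962437095665, 'rvec': array([-2.32905612, -1.70367765, -0.25702471]), 'tvec': array([-0.62323424, -0.0377348 ,  0.37944823])}
```

View pics/top0.png

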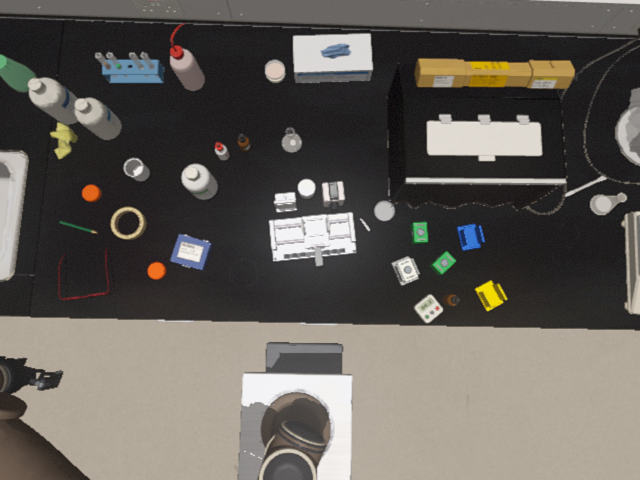

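View pics/side0.png

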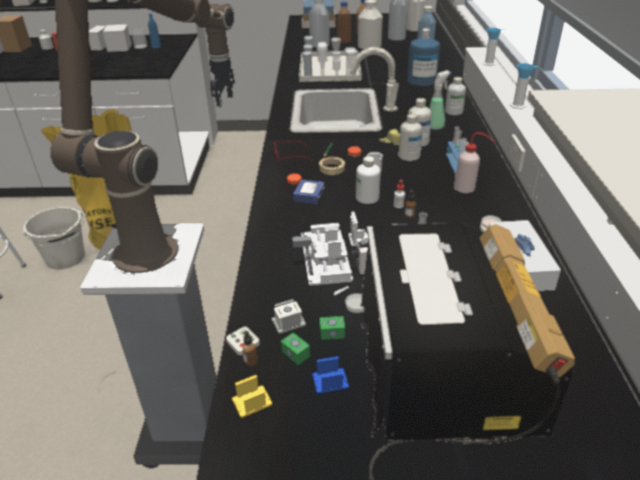

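View pics/wrist0.png

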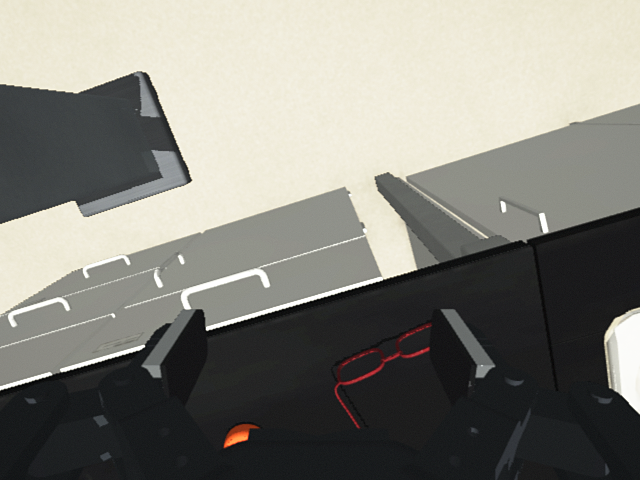

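The top view shows the rail at about (313,237), the dock with the white carrier at about (405,270), and two objects behind the rail at (285,200) and (333,193). I'll enlarge this.

```bash
cat > h.py <<'E'
import numpy as np,cv2
from cell import state,capture,camera_params
def P(n): 
    p=camera_params(n);R=cv2.Rodrigues(p['rvec'])[0];f=240/np.tan(np.radians(p['vfov'])/2)
    return R,np.array(p['tvec']),f,p['cx'],p['cy']
def ray(n,u,v,c=None):
    R,t,f,cx,cy=c or P(n)
    d=R.T@np.array([(u-cx)/f,(v-cy)/f,1.]);o=-R.T@t
    return o,d
def onz(n,u,v,z,c=None):
    o,d=ray(n,u,v,c);return o+d*(z-o[2])/d[2]
def proj(n,X,c=None):
    R,t,f,cx,cy=c or P(n);q=R@np.asarray(X,float)+t
    return np.array([cx+f*q[0]/q[2],cy+f*q[1]/q[2]])
def crop(img,x0,y0,x1,y1,k,name):
    cv2.imwrite(name,cv2.resize(img[y0:y1,x0:x1],None,fx=k,fy=k,interpolation=cv2.INTER_CUBIC))
E
python3 - <<'E'
from h import *
t=cv2.imread('pics/top0.png');s=cv2.imread('pics/side0.png')
crop(t,255,170,455,320,4,'pics/t1.png');crop(s,220,200,380,350,4,'pics/s1.png')
for n in('top','side'):
    R,tt,f,_,_=P(n);print(n,-R.T@tt,f)
for uv in((313,237),(405,270)):print(onz('top',*uv,0.04))
E
```

```text
top [ 0.35146721 -0.0474636   1.36637544] 453.0691089661301
side [ 0.57078457 -1.37619679  1.03190329] 560.5304607647339
[ 0.5469151  -0.03418541  0.04      ]
[ 0.45567112 -0.30694112  0.04      ]
```

View pics/t1.png

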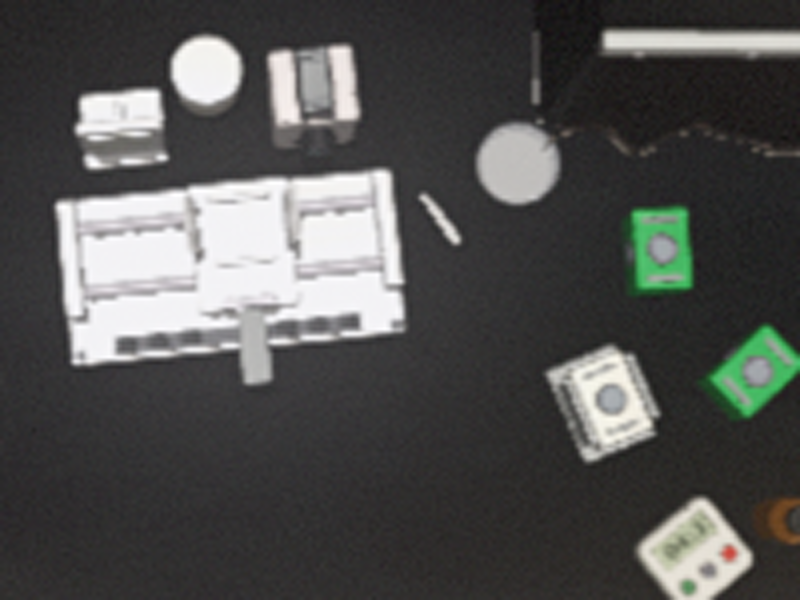

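View pics/s1.png

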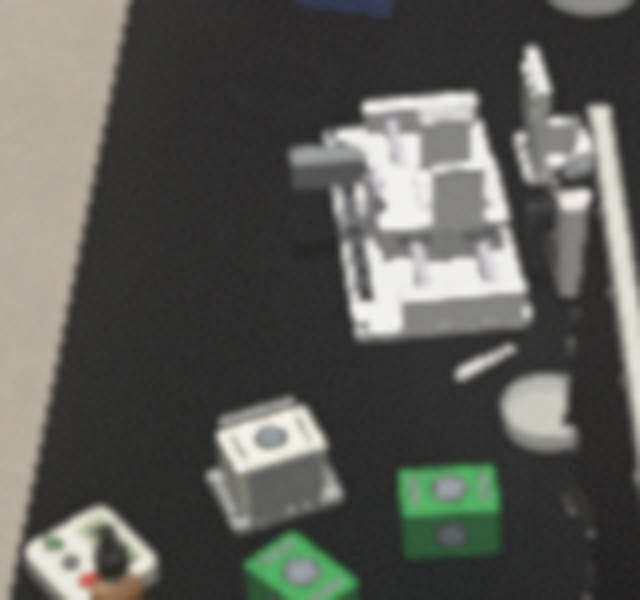

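```bash
python3 - <<'E'
from h import *
s=state();R,t,f,cx,cy=P('wrist');T=s['ee_rot'];p=s['tcp_pos']
o=-R.T@t
print('cam in tool',T.T@(o-p),'axes in tool (cols)\n',T.T@R.T, f)
print('axis hits z=.04 at tool', T.T@(onz('wrist',cx,cy,.04)-p), T.T@(onz('wrist',cx,300,.04)-p))
# rough measures
def w(u,v,z): return onz('top',255+u/4,170+v/4,z)[:2]
c=w(610,398,.048);print('carrier',c)
print('timer',w(695,545,.018))
print('reader top', w(313,80,.086))
print('barhand', w(255,350,.08))
a=w(57,205,.035);b=w(390,172,.035);print('railback',a,b,np.degrees(np.arctan2(-(a-b)[0],(a-b)[1])))
a=w(73,362,.005);b=w(403,330,.005);print('railfront',a,b,np.degrees(np.arctan2(-(a-b)[0],(a-b)[1])))
print('stand',w(120,150,.01),'jar',w(205,70,.053))
E
```

```text
cam in tool [ 0.0760807  -0.00054154 -0.14217688] axes in tool (cols)
 [[-1.18602082e-03 -9.54698989e-01 -2.97570889e-01]
 [ 9.99999268e-01 -1.20392393e-03 -1.23113489e-04]
 [-2.40716389e-04 -2.97570817e-01  9.54699718e-01]] 383.92034087294473
axis hits z=.04 at tool [-0.02755375 -0.00058441  0.19031459] [-0.08677683 -0.00065466  0.19030586]
carrier [ 0.45667555 -0.31271614]
timer [ 0.35188149 -0.38123849]
reader top [ 0.67952059 -0.08981721]
barhand [ 0.48238983 -0.05250023]
railback [0.59179516 0.0973133 ] [ 0.62334607 -0.15062125] 7.252195345033922
railfront [0.4776872 0.0837361] [ 0.50790031 -0.1643767 ] 6.942821995804427
stand [0.64014034 0.05384428] jar [ 0.6934141  -0.01035565]
```

```bash
cat > plan.py <<'E'
from h import *
import sys
# waypoints: x y z(m) yaw_of_tool_y(deg) ; rows per leg n
def plan(wps,vmax=40,rmax=0.12,dec=0):
    s=state();T=s['ee_rot'];p=s['tcp_pos'].copy()*1000
    yaw=np.arctan2(T[1,1],T[0,1]);rows=[]
    for (x,y,z,a) in wps:
        tgt=np.array([x,y,z])*1000;ta=yaw if a is None else np.radians(a);da=(ta-yaw+np.pi)%(2*np.pi)-np.pi
        n=int(max(1,np.ceil(np.linalg.norm(tgt-p)/vmax),np.ceil(abs(da)/rmax)))
        for i in range(n):
            # tool axes: y=(cos,sin), z=down, x = y x z = (-sin... )
            Y=np.array([np.cos(yaw),np.sin(yaw),0]);Z=np.array([0,0,-1.]);X=np.cross(Y,Z)
            d=(tgt-p)/(n-i);l=np.round([d@X,d@Y,d@Z],dec)
            dr=np.round(-((ta-yaw+np.pi)%(2*np.pi)-np.pi)/(n-i),3)
            p=p+l[0]*X+l[1]*Y+l[2]*Z;yaw-=dr
            rows.append((l.tolist(),float(dr)))
    for i in range(0,len(rows),5):
        print(' | '.join(f"{[float(q) for q in r[0]]} {r[1]}" for r in rows[i:i+5]))
    print('end',p.round(1),np.degrees(yaw).round(1))
if __name__=='__main__':
    plan(eval(sys.argv[1]),*[float(a) for a in sys.argv[2:]])
E
python3 plan.py "[(0.38,0.25,.25,72),(0.40,0.0,.25,50),(0.457,-0.313,.23,24)]"
```

```text
[-29.0, -27.0, -2.0] 0.001 | [-29.0, -27.0, -2.0] 0.001 | [-29.0, -27.0, -2.0] 0.001 | [-29.0, -27.0, -2.0] 0.001 | [-29.0, -27.0, -2.0] 0.001
[-29.0, -27.0, -2.0] 0.0 | [-28.0, -27.0, -2.0] 0.001 | [-29.0, -27.0, -2.0] 0.0 | [-28.0, -27.0, -2.0] 0.001 | [-29.0, -27.0, -2.0] 0.0
[-14.0, -33.0, 0.0] 0.055 | [-15.0, -32.0, 0.0] 0.055 | [-17.0, -31.0, 0.0] 0.055 | [-19.0, -31.0, 0.0] 0.055 | [-21.0, -29.0, 0.0] 0.055
[-22.0, -28.0, 0.0] 0.055 | [-24.0, -27.0, 0.0] 0.054 | [-31.0, -25.0, 3.0] 0.057 | [-32.0, -24.0, 2.0] 0.057 | [-33.0, -22.0, 3.0] 0.057
[-35.0, -20.0, 2.0] 0.057 | [-35.0, -18.0, 3.0] 0.057 | [-37.0, -16.0, 2.0] 0.056 | [-37.0, -14.0, 3.0] 0.057 | [-38.0, -11.0, 2.0] 0.056
end [ 457.  -313.   230.3] 24.0
```

Request:
send_rows(
  steps=[
    {"xyz":[-29,-27,-2],"angular":[0,0,0]},
    {"xyz":[-29,-27,-2],"angular":[0,0,0]},
    {"xyz":[-29,-27,-2],"angular":[0,0,0]},
    {"xyz":[-29,-27,-2],"angular":[0,0,0]},
    {"xyz":[-29,-27,-2],"angular":[0,0,0]},
  ],
  jaw=100,
)

```text
time_s: 0.57
tcp_pos: [0.2865, 0.4215, 0.2409]
ee_rot: [[-0.954, 0.301, -0.0], [0.301, 0.954, -0.001], [0.0, -0.001, -1.0]]
contact_force: [1.4, -0.6, -0.5]
grip_width: 0.0852
```

Request:
send_rows(
  steps=[
    {"xyz":[-29,-27,-2],"angular":[0,0,0]},
    {"xyz":[-29,-27,-2],"angular":[0,0,0]},
    {"xyz":[-29,-27,-2],"angular":[0,0,0]},
    {"xyz":[-29,-27,-2],"angular":[0,0,0]},
    {"xyz":[-29,-27,-2],"angular":[0,0,0]},
  ],
)

```text
time_s: 0.98
tcp_pos: [0.384, 0.249, 0.2513]
ee_rot: [[-0.953, 0.302, 0.0], [0.302, 0.953, 0.0], [-0.0, 0.0, -1.0]]
contact_force: [1.2, 0.0, 1.1]
grip_width: 0.0852
```

Request:
send_rows(
  steps=[
    {"xyz":[-14,-33,0],"angular":[0,0,0.055]},
    {"xyz":[-15,-32,0],"angular":[0,0,0.055]},
    {"xyz":[-17,-31,0],"angular":[0,0,0.055]},
    {"xyz":[-19,-31,0],"angular":[0,0,0.055]},
    {"xyz":[-21,-29,0],"angular":[0,0,0.055]},
  ],
)

```text
time_s: 1.4
tcp_pos: [0.3986, 0.0711, 0.2511]
ee_rot: [[-0.834, 0.552, -0.0], [0.552, 0.834, -0.0], [0.0, -0.0, -1.0]]
contact_force: [1.0, 0.4, 0.1]
grip_width: 0.0852
```

Request:
send_rows(
  steps=[
    {"xyz":[-22,-28,0],"angular":[0,0,0.055]},
    {"xyz":[-24,-27,0],"angular":[0,0,0.055]},
    {"xyz":[-31,-25,3],"angular":[0,0,0.057]},
    {"xyz":[-32,-24,2],"angular":[0,0,0.057]},
    {"xyz":[-33,-22,3],"angular":[0,0,0.057]},
  ],
)

```text
time_s: 1.82
tcp_pos: [0.4273, -0.118, 0.2434]
ee_rot: [[-0.648, 0.762, 0.001], [0.762, 0.648, -0.0], [-0.001, 0.001, -1.0]]
contact_force: [0.2, -0.1, 0.5]
grip_width: 0.0851
```

Request:
send_rows(
  steps=[
    {"xyz":[-35,-20,2],"angular":[0,0,0.057]},
    {"xyz":[-35,-18,3],"angular":[0,0,0.057]},
    {"xyz":[-37,-16,2],"angular":[0,0,0.057]},
    {"xyz":[-37,-14,3],"angular":[0,0,0.057]},
    {"xyz":[-38,-11,2],"angular":[0,0,0.057]},
  ],
)

```text
time_s: 2.23
tcp_pos: [0.4635, -0.3136, 0.2306]
ee_rot: [[-0.407, 0.913, -0.001], [0.913, 0.407, 0.001], [0.001, -0.0, -1.0]]
contact_force: [0.2, 0.6, 0.3]
grip_width: 0.0853
```

```bash
python3 - <<'E'
from h import *
s=state();print(s['time_s'],s['tcp_pos'],s['ee_rot'],s['qvel'].round(3))
c=P('wrist');im=capture('wrist');cv2.imwrite('pics/w1.png',im);np.savez('pics/w1.npz',R=c[0],t=c[1])
E
```

```text
2.2333 [ 0.46352825 -0.31364137  0.2305884 ] [[-4.07354465e-01  9.13269856e-01 -7.14022725e-04]
 [ 9.13269652e-01  4.07354929e-01  7.10452904e-04]
 [ 9.39695898e-04 -3.62689123e-04 -9.99999493e-01]] [-0.569  0.671 -0.737  0.009  0.054  0.11 ]
```

View pics/w1.png

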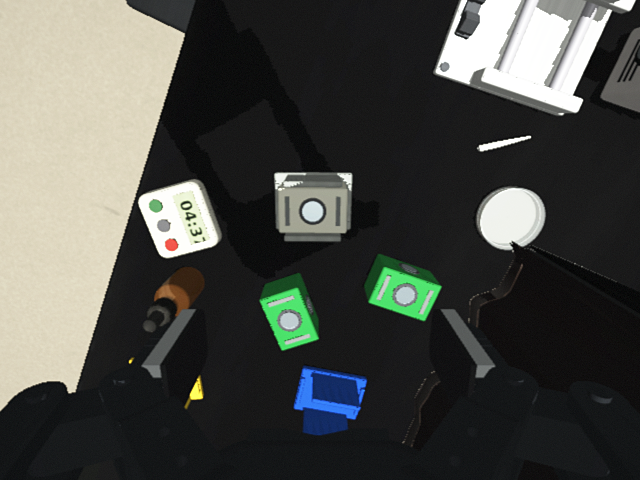

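```bash
python3 - <<'E'
from h import *
s=state();print(s['time_s'],s['tcp_pos'],s['qvel'].round(3))
c=P('wrist');im=capture('wrist');cv2.imwrite('pics/w2.png',im);np.savez('pics/w2.npz',R=c[0],t=c[1],k=c[2:])
crop(im,260,155,380,255,6,'pics/w2c.png')
print(im[210,260:370].mean(1).astype(int)); print(im[160:250,300].mean(1).astype(int))
E
```

```text
2.2833 [ 0.46517989 -0.32112981  0.23048874] [ 0.054 -0.074  0.072  0.04   0.053 -0.018]
[ 10  16  12  11  12  10  13  15  14  15  11  14  12  13  12  10  20  79
 110 112 132 154 163 162 163 164 147 105  84  85  86 134 164 163 162 162
 162 163 163 162 163 163 167 158 120  62  42  50  79 121 173 218 230 229
 229 230 231 231 203 144  99  60  41  43  80 136 164 162 163 162 161 162
 161 160 163 162 164 137  96  84  85  85 134 164 164 161 165 158 133 112
 116 118  85  29   8  11  11  12  12  14  14  14  11  15  13  16  11  12
  10  14]
[ 24  12  76 214 218 120  79  84  84  83 103 217 246 240 239 220 137 126
 155 160 163 163 163 161 162 165 164 164 163 163 163 163 160 166 165 165
 167 153 133 126 128 127 127 137 140 162 165 165 163 162 163 163 162 162
 160 162 162 161 161 161 160 160 148  96  79  78  93 106 109 109 104  60
  20  13   6  10   9  10  14  12  12  12  15   9  10  13  15  12  12  13]
```

View pics/w2c.png

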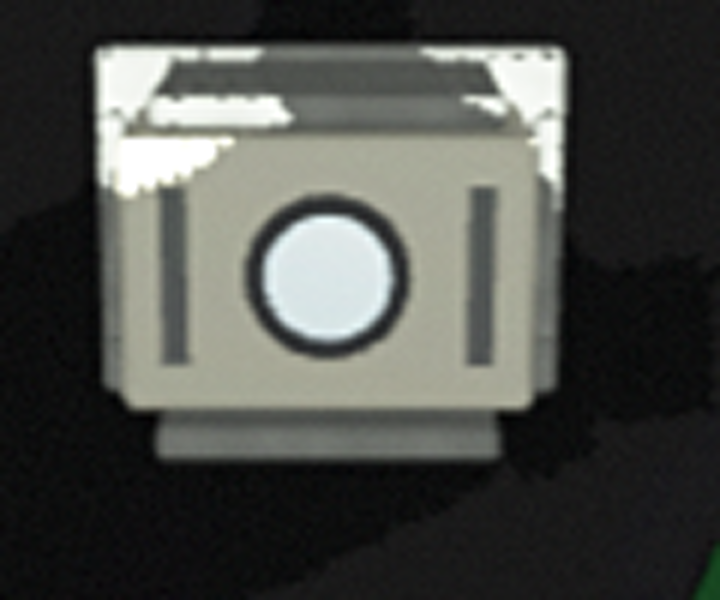

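```bash
python3 - <<'E'
from h import *
im=cv2.imread('pics/w2.png');z=np.load('pics/w2.npz');c=(z['R'],z['t'],*z['k'])
g=cv2.cvtColor(im,cv2.COLOR_BGR2GRAY)
roi=g[170:235,270:360];m=((roi<105)).astype(np.uint8)
n,l,st,ce=cv2.connectedComponentsWithStats(m)
for i in range(1,n):
    if st[i][4]>40: print(st[i],ce[i]+[270,170], onz('',*(ce[i]+[270,170]),.048,c))
# face corners
for u,v in((279.3,177),(348.6,177),(280.5,223),(348.8,223)):print(onz('',u,v,.048,c))
# bars
ctrs=[ce[i]+[270,170] for i in range(1,n) if 60<st[i][4]<200 and st[i][3]>20 and st[i][2]<12]
print(len(ctrs))
if len(ctrs)==2:
    a,b=[onz('',*q,.048,c) for q in ctrs];d=b-a;print(d,np.linalg.norm(d),np.degrees(np.arctan2(d[1],d[0])))
E
```

```text
[   0    0   90   65 1684] [314.4827791  213.72268409] [ 0.46274417 -0.32477586  0.048     ]
[35  0 38  2 44] [323.20454545 170.13636364] [ 0.45445449 -0.28749838  0.048     ]
[38  3 36  4 76] [326.57894737 175.35526316] [ 0.45881701 -0.29033234  0.048     ]
[ 17  16   4  30 109] [288.55963303 200.52293578] [ 0.4377457 -0.3230678  0.048    ]
[ 68  16   4  30 101] [339.78217822 201.53465347] [ 0.47832804 -0.30619326  0.048     ]
[ 31  18  27  27 216] [314.24537037 200.55555556] [ 0.45792358 -0.31422962  0.048     ]
[ 0.42294978 -0.30760085  0.048     ]
[ 0.47634519 -0.28413446  0.048     ]
[ 0.43889684 -0.34434778  0.048     ]
[ 0.49350483 -0.32034102  0.048     ]
2
[0.04058234 0.01687454 0.        ] 0.043950843840943714 22.578028825275183
```

```bash
python3 plan.py "[(0.458,-0.314,.12,23.2),(0.458,-0.314,.012,23.2)]" 36
```

```text
[1.0, -1.0, 28.0] 0.003 | [1.0, -1.0, 27.0] 0.003 | [2.0, -1.0, 28.0] 0.003 | [1.0, -2.0, 27.0] 0.004 | [0.0, 0.0, 27.0] -0.0
[0.0, 0.0, 27.0] -0.0 | [0.0, 0.0, 27.0] -0.0 | [0.0, 0.0, 27.0] -0.0
end [ 457.8 -314.6   12.5] 23.2
```

Request:
send_rows(
  steps=[
    {"xyz":[1,-1,28],"angular":[0,0,0.003]},
    {"xyz":[1,-1,27],"angular":[0,0,0.003]},
    {"xyz":[2,-1,28],"angular":[0,0,0.003]},
    {"xyz":[1,-2,27],"angular":[0,0,0.004]},
    {"xyz":[0,0,20],"angular":[0,0,0]},
  ],
)

```text
time_s: 2.75
tcp_pos: [0.4555, -0.3072, 0.0986]
ee_rot: [[-0.399, 0.917, -0.003], [0.917, 0.399, 0.003], [0.004, -0.002, -1.0]]
contact_force: [-0.6, 1.3, -0.0]
grip_width: 0.0852
```

```bash
python3 plan.py "[(0.458,-0.314,.012,23.2)]" 20 0.12
```

```text
[-1.0, -0.0, 17.0] 0.001 | [-2.0, -0.0, 17.0] 0.001 | [-1.0, -0.0, 18.0] 0.001 | [-2.0, -0.0, 17.0] 0.001 | [-1.0, -0.0, 18.0] 0.002
end [ 458.3 -313.6   11.6] 23.2
```

Request:
send_rows(
  steps=[
    {"xyz":[-2,0,8],"angular":[0,0,0]},
    {"xyz":[-2,0,8],"angular":[0,0,0]},
    {"xyz":[-2,0,8],"angular":[0,0,0]},
    {"xyz":[-1,0,6],"angular":[0,0,0.006]},
    {"xyz":[0,0,0],"angular":[0,0,0]},
  ],
)

```text
time_s: 3.17
tcp_pos: [0.4604, -0.3159, 0.071]
ee_rot: [[-0.393, 0.92, -0.0], [0.92, 0.393, 0.0], [0.0, -0.0, -1.0]]
contact_force: [-0.9, 0.1, -0.6]
grip_width: 0.0856
```

```bash
python3 plan.py "[(0.458,-0.314,.012,23.2)]" 20 0.12
```

```text
[1.0, -0.0, 20.0] -0.0 | [1.0, -1.0, 19.0] -0.001 | [1.0, -0.0, 20.0] -0.0
end [ 458.3 -313.5   12. ] 23.2
```

Request:
send_rows(
  steps=[
    {"xyz":[1,-1,15],"angular":[0,0,0]},
    {"xyz":[1,0,15],"angular":[0,0,0]},
    {"xyz":[0,0,15],"angular":[0,0,0]},
    {"xyz":[0,0,14],"angular":[0,0,0]},
    {"xyz":[0,0,0],"angular":[0,0,0]},
  ],
)

```text
time_s: 3.58
tcp_pos: [0.4573, -0.3132, 0.0107]
ee_rot: [[-0.393, 0.92, -0.003], [0.92, 0.393, 0.002], [0.003, -0.002, -1.0]]
contact_force: [-0.1, 1.2, 1.0]
grip_width: 0.0855
```

Request:
send_rows(
  steps=[
    {"xyz":[0,0,0],"angular":[0,0,0]},
    {"xyz":[0,0,0],"angular":[0,0,0]},
    {"xyz":[0,0,0],"angular":[0,0,0]},
    {"xyz":[0,0,0],"angular":[0,0,0]},
    {"xyz":[0,0,0],"angular":[0,0,0]},
  ],
  jaw=50,
  force=30,
)

```text
time_s: 4.0
tcp_pos: [0.4597, -0.3152, 0.0138]
ee_rot: [[-0.393, 0.919, 0.002], [0.919, 0.393, -0.002], [-0.003, 0.001, -1.0]]
contact_force: [0.1, 0.2, 3.4]
grip_width: 0.0595
```

Request:
send_rows(
  steps=[
    {"xyz":[0,0,-5],"angular":[0,0,0]},
    {"xyz":[0,0,-15],"angular":[0,0,0]},
    {"xyz":[0,0,-20],"angular":[0,0,0]},
    {"xyz":[0,0,-20],"angular":[0,0,0]},
    {"xyz":[0,0,0],"angular":[0,0,0]},
  ],
)

```text
time_s: 4.42
tcp_pos: [0.4609, -0.3162, 0.0761]
ee_rot: [[-0.393, 0.92, 0.006], [0.92, 0.393, -0.004], [-0.006, 0.003, -1.0]]
contact_force: [1.3, -0.7, -0.8]
grip_width: 0.0596
```

```bash
python3 plan.py "[(0.40,-0.175,.075,23.2),(0.40,-0.175,.025,23.2)]" 30 0.12
python3 - <<'E'
from h import *
crop(capture('side'),220,200,380,350,4,'pics/s2.png')
crop(capture('top'),255,170,455,320,4,'pics/t2.png')
E
```

```text
[26.0, -0.0, 0.0] -0.0 | [26.0, -0.0, 0.0] -0.0 | [25.0, -0.0, 0.0] -0.0 | [26.0, -0.0, 0.0] -0.0 | [25.0, -0.0, 1.0] -0.0
[26.0, -1.0, 0.0] -0.001 | [-0.0, 0.0, 25.0] 0.0 | [-0.0, 0.0, 25.0] 0.0
end [ 399.5 -175.    25.1] 23.2
```

View pics/s2.png

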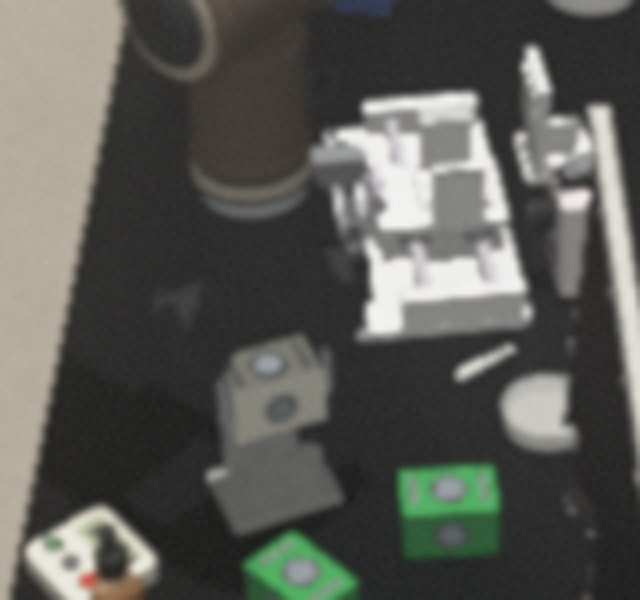

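Request:
send_rows(
  steps=[
    {"xyz":[15,0,0],"angular":[0,0,0]},
    {"xyz":[30,0,0],"angular":[0,0,0]},
    {"xyz":[34,0,0],"angular":[0,0,0]},
    {"xyz":[34,0,0],"angular":[0,0,0]},
    {"xyz":[26,-1,0],"angular":[0,0,0]},
  ],
)

```text
time_s: 4.93
tcp_pos: [0.3994, -0.1835, 0.07]
ee_rot: [[-0.393, 0.92, -0.005], [0.92, 0.393, 0.004], [0.005, -0.003, -1.0]]
contact_force: [-0.5, 0.8, -1.7]
grip_width: 0.0596
```

Request:
send_rows(
  steps=[
    {"xyz":[15,0,0],"angular":[0,0,0]},
    {"xyz":[0,0,15],"angular":[0,0,0]},
    {"xyz":[0,0,20],"angular":[0,0,0]},
    {"xyz":[0,0,20],"angular":[0,0,0]},
    {"xyz":[0,0,0],"angular":[0,0,0]},
  ],
)

```text
time_s: 5.35
tcp_pos: [0.3938, -0.1712, 0.0138]
ee_rot: [[-0.393, 0.919, -0.007], [0.919, 0.393, 0.004], [0.006, -0.005, -1.0]]
contact_force: [-1.5, -0.4, -1.1]
grip_width: 0.0596
```

```bash
python3 - <<'E'
from h import *
print(state()['tcp_pos'],state()['contact_force'])
crop(capture('side'),220,200,380,350,4,'pics/s3.png')
E
```

```text
[ 0.39378149 -0.17118764  0.01377796] [-1.5201598  -0.35343606 -1.14119668]
```

View pics/s3.png

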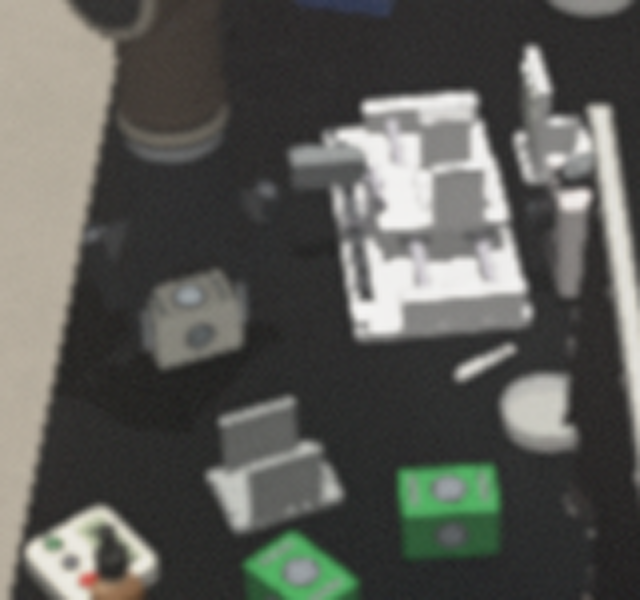

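Request:
send_rows(
  steps=[
    {"xyz":[0,0,0],"angular":[0,0,0]},
    {"xyz":[0,0,2],"angular":[0,0,0]},
    {"xyz":[0,0,2],"angular":[0,0,0]},
    {"xyz":[0,0,1],"angular":[0,0,0]},
    {"xyz":[0,0,0],"angular":[0,0,0]},
  ],
)

```text
time_s: 5.82
tcp_pos: [0.3974, -0.1733, 0.0127]
ee_rot: [[-0.393, 0.92, 0.001], [0.92, 0.393, -0.0], [-0.001, 0.001, -1.0]]
contact_force: [0.7, -0.3, -2.0]
grip_width: 0.06
```

Request:
send_rows(
  steps=[
    {"xyz":[0,0,2],"angular":[0,0,0]},
    {"xyz":[0,0,2],"angular":[0,0,0]},
    {"xyz":[0,0,2],"angular":[0,0,0]},
    {"xyz":[0,0,1],"angular":[0,0,0]},
    {"xyz":[0,0,0],"angular":[0,0,0]},
  ],
)

```text
time_s: 6.23
tcp_pos: [0.3971, -0.173, 0.0058]
ee_rot: [[-0.393, 0.919, -0.001], [0.919, 0.393, 0.0], [0.001, -0.0, -1.0]]
contact_force: [-1.8, 1.0, 6.5]
grip_width: 0.0595
```

Request:
send_rows(
  steps=[
    {"xyz":[0,0,0],"angular":[0,0,0]},
    {"xyz":[0,0,0],"angular":[0,0,0]},
    {"xyz":[0,0,0],"angular":[0,0,0]},
    {"xyz":[0,0,-5],"angular":[0,0,0]},
    {"xyz":[0,0,-15],"angular":[0,0,0]},
  ],
  jaw=100,
)

```text
time_s: 6.65
tcp_pos: [0.3952, -0.172, 0.0241]
ee_rot: [[-0.393, 0.92, -0.004], [0.92, 0.393, 0.002], [0.004, -0.003, -1.0]]
contact_force: [-0.0, 0.2, -0.2]
grip_width: 0.0856
```

Request:
send_rows(
  steps=[
    {"xyz":[0,0,-25],"angular":[0,0,0]},
    {"xyz":[0,0,-30],"angular":[0,0,0.12]},
    {"xyz":[0,0,-20],"angular":[0,0,0.12]},
    {"xyz":[0,0,0],"angular":[0,0,0.12]},
    {"xyz":[0,0,0],"angular":[0,0,0.12]},
  ],
)

```text
time_s: 7.07
tcp_pos: [0.3987, -0.1739, 0.1025]
ee_rot: [[0.082, 0.997, 0.004], [0.997, -0.082, -0.002], [-0.002, 0.004, -1.0]]
contact_force: [0.1, -0.5, -0.6]
grip_width: 0.0855
```

Request:
send_rows(
  steps=[
    {"xyz":[0,0,0],"angular":[0,0,0.12]},
    {"xyz":[0,0,0],"angular":[0,0,0.12]},
    {"xyz":[0,0,0],"angular":[0,0,0.12]},
    {"xyz":[0,0,0],"angular":[0,0,0.12]},
    {"xyz":[0,0,0],"angular":[0,0,0.12]},
  ],
)

```text
time_s: 7.48
tcp_pos: [0.397, -0.173, 0.1005]
ee_rot: [[0.63, 0.776, 0.0], [0.776, -0.63, -0.0], [0.0, 0.0, -1.0]]
contact_force: [-0.0, 0.3, 0.1]
grip_width: 0.0849
```

Request:
send_rows(
  steps=[
    {"xyz":[0,0,0],"angular":[0,0,0.12]},
    {"xyz":[0,0,0],"angular":[0,0,0.12]},
    {"xyz":[0,0,0],"angular":[0,0,0.12]},
    {"xyz":[0,0,0],"angular":[0,0,0.12]},
    {"xyz":[0,0,0],"angular":[0,0,0]},
  ],
)

```text
time_s: 7.9
tcp_pos: [0.397, -0.173, 0.1005]
ee_rot: [[0.916, 0.401, 0.0], [0.401, -0.916, -0.0], [0.0, 0.0, -1.0]]
contact_force: [-0.3, -0.2, -0.7]
grip_width: 0.0855
```

```bash
python3 - <<'E'
from h import *
c=P('wrist');im=capture('wrist');cv2.imwrite('pics/w3.png',im);np.savez('pics/w3.npz',R=c[0],t=c[1],k=c[2:])
E
python3 plan.py "[(0.3972,-0.1731,.012,-66.8)]" 20
```

```text
[0.0, 0.0, 18.0] 0.002 | [0.0, 0.0, 18.0] 0.003 | [0.0, 0.0, 17.0] 0.002 | [0.0, 0.0, 18.0] 0.003 | [0.0, 0.0, 17.0] 0.002
end [ 397.  -173.    12.4] -66.8
```

View pics/w3.png

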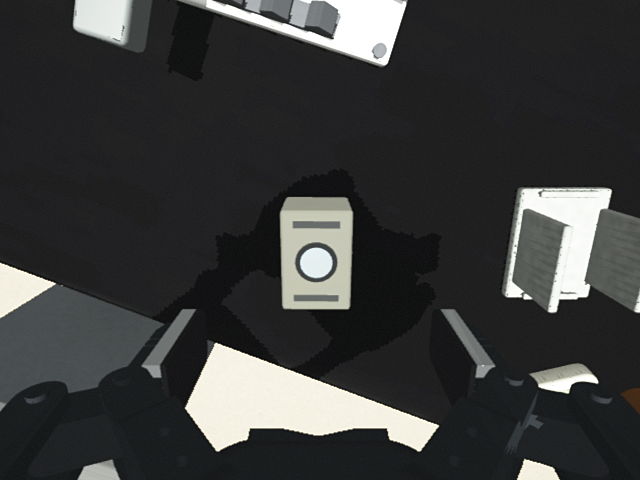

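Request:
send_rows(
  steps=[
    {"xyz":[0,0,18],"angular":[0,0,0.003]},
    {"xyz":[0,0,20],"angular":[0,0,0.003]},
    {"xyz":[0,0,20],"angular":[0,0,0.003]},
    {"xyz":[0,0,18],"angular":[0,0,0.003]},
    {"xyz":[0,0,11],"angular":[0,0,0]},
  ],
)

```text
time_s: 8.37
tcp_pos: [0.396, -0.1724, 0.0118]
ee_rot: [[0.919, 0.395, -0.002], [0.395, -0.919, 0.001], [-0.001, -0.002, -1.0]]
contact_force: [-0.3, -0.6, 0.5]
grip_width: 0.0854
```

Request:
send_rows(
  steps=[
    {"xyz":[0,0,0],"angular":[0,0,0]},
    {"xyz":[0,0,0],"angular":[0,0,0]},
    {"xyz":[0,0,0],"angular":[0,0,0]},
    {"xyz":[0,0,0],"angular":[0,0,0]},
    {"xyz":[0,0,0],"angular":[0,0,0]},
  ],
  jaw=20,
  force=30,
)

```text
time_s: 8.78
tcp_pos: [0.3981, -0.1735, 0.0144]
ee_rot: [[0.92, 0.392, 0.002], [0.392, -0.92, -0.001], [0.002, 0.002, -1.0]]
contact_force: [0.9, -0.3, 2.9]
grip_width: 0.0394
```

Request:
send_rows(
  steps=[
    {"xyz":[0,0,0],"angular":[0,0,0]},
    {"xyz":[0,0,-5],"angular":[0,0,0]},
    {"xyz":[0,0,-20],"angular":[0,0,0]},
    {"xyz":[0,0,-30],"angular":[0,0,0]},
    {"xyz":[0,0,-35],"angular":[0,0,0]},
  ],
)

```text
time_s: 9.2
tcp_pos: [0.3947, -0.1718, 0.1027]
ee_rot: [[0.92, 0.392, -0.005], [0.392, -0.92, 0.003], [-0.003, -0.004, -1.0]]
contact_force: [0.2, -0.1, -1.1]
grip_width: 0.0396
```

```bash
python3 plan.py "[(0.42,-0.165,.2,-40),(0.582,-0.11,.23,7.1)]" 36
```

```text
[6.0, 1.0, -24.0] -0.117 | [6.0, 2.0, -24.0] -0.118 | [7.0, 2.0, -25.0] -0.117 | [6.0, 3.0, -24.0] -0.118 | [21.0, 13.0, -4.0] -0.117
[19.0, 15.0, -4.0] -0.117 | [17.0, 17.0, -4.0] -0.118 | [15.0, 19.0, -5.0] -0.117 | [13.0, 21.0, -4.0] -0.118 | [11.0, 22.0, -5.0] -0.117
[7.0, 23.0, -4.0] -0.118
end [ 581.7 -110.4  229.7] 7.1
```

Request:
send_rows(
  steps=[
    {"xyz":[6,1,-24],"angular":[0,0,-0.118]},
    {"xyz":[6,2,-24],"angular":[0,0,-0.118]},
    {"xyz":[7,2,-25],"angular":[0,0,-0.118]},
    {"xyz":[6,3,-24],"angular":[0,0,-0.118]},
    {"xyz":[21,13,-4],"angular":[0,0,-0.118]},
  ],
)

```text
time_s: 9.62
tcp_pos: [0.4463, -0.1593, 0.2087]
ee_rot: [[0.542, 0.84, 0.004], [0.84, -0.542, -0.004], [-0.001, 0.006, -1.0]]
contact_force: [0.3, -0.5, -1.2]
grip_width: 0.0395
```

Request:
send_rows(
  steps=[
    {"xyz":[19,15,-4],"angular":[0,0,-0.118]},
    {"xyz":[17,17,-4],"angular":[0,0,-0.118]},
    {"xyz":[15,19,-5],"angular":[0,0,-0.118]},
    {"xyz":[13,21,-4],"angular":[0,0,-0.118]},
    {"xyz":[11,22,-5],"angular":[0,0,-0.118]},
  ],
)

```text
time_s: 10.03
tcp_pos: [0.5611, -0.1176, 0.2261]
ee_rot: [[-0.018, 1.0, -0.001], [1.0, 0.018, 0.0], [0.0, -0.001, -1.0]]
contact_force: [0.1, -0.2, -1.4]
grip_width: 0.0395
```

Request:
send_rows(
  steps=[
    {"xyz":[7,20,-2],"angular":[0,0,-0.112]},
    {"xyz":[0,0,0],"angular":[0,0,0]},
    {"xyz":[0,0,0],"angular":[0,0,0]},
    {"xyz":[0,0,0],"angular":[0,0,0]},
    {"xyz":[0,0,0],"angular":[0,0,0]},
  ],
)

```text
time_s: 10.45
tcp_pos: [0.5793, -0.1111, 0.2276]
ee_rot: [[-0.123, 0.992, -0.002], [0.992, 0.123, 0.0], [0.001, -0.002, -1.0]]
contact_force: [0.5, 0.6, -1.4]
grip_width: 0.0391
```

```bash
python3 - <<'E'
from h import *
print(state()['tcp_pos'])
c=P('wrist');im=capture('wrist');cv2.imwrite('pics/w4.png',im);np.savez('pics/w4.npz',R=c[0],t=c[1],k=c[2:])
E
```

```text
[ 0.57931043 -0.11113453  0.22758533]
```

View pics/w4.png

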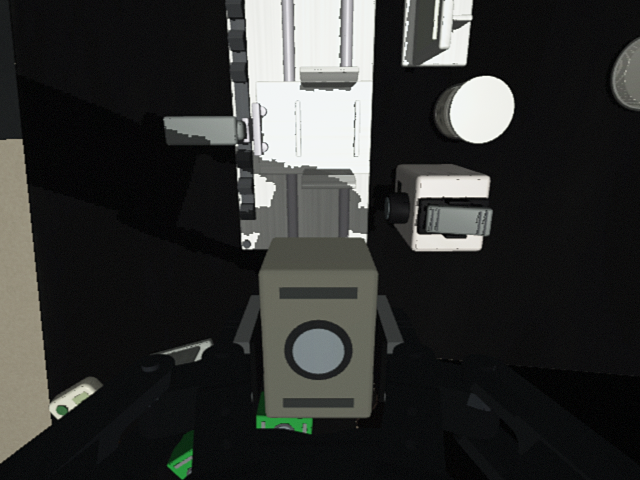

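```bash
python3 - <<'E'
from h import *
im=cv2.imread('pics/w4.png');crop(im,150,50,500,260,2.28,'pics/w4a.png');crop(im,230,55,380,200,5,'pics/w4b.png')
E
```

View pics/w4b.png

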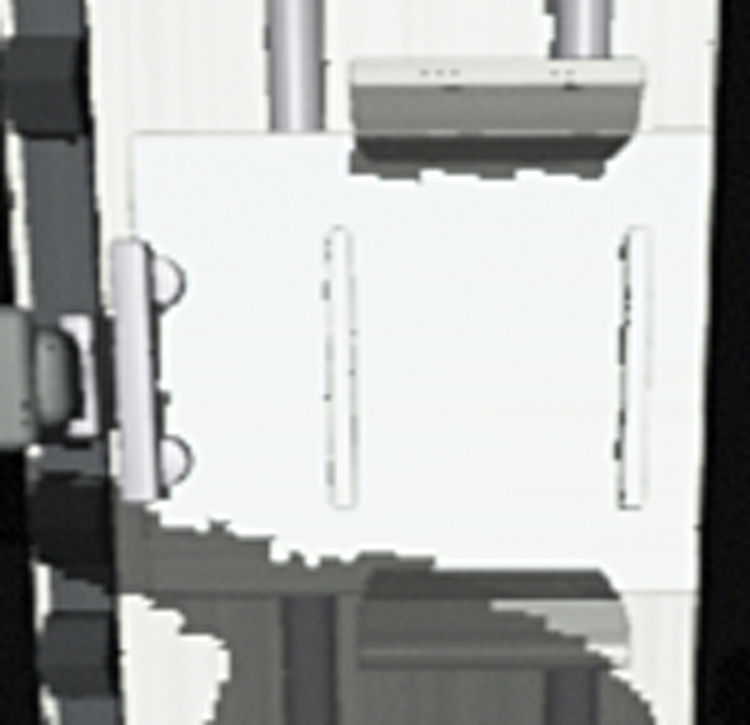

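View pics/w4a.png

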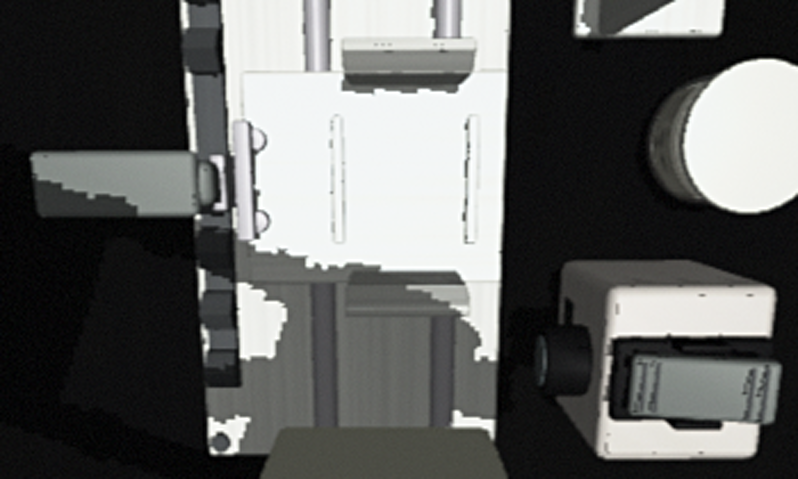

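```bash
python3 - <<'E'
from h import *
z=np.load('pics/w4.npz');c=(z['R'],z['t'],*z['k'])
def w(u,v,h): return onz('',230+u/5-.4,55+v/5-.4,h,c)
print('cam',-c[0].T@c[1])
L=[w(342,226,.046),w(343,508,.046)];Rr=[w(640,226,.046),w(632,508,.046)]
def yaw(a,b): d=(a-b);return np.degrees(np.arctan2(-d[0],d[1]))
print('sills',L,Rr,yaw(*L),yaw(*Rr),np.mean(L+Rr,0), np.linalg.norm(np.mean(Rr,0)-np.mean(L,0)))
W=[w(350,58,.091),w(645,58,.091),w(357,668,.091),w(630,668,.091)]
print('walls',W,np.mean(W,0),np.linalg.norm(np.mean(W[:2],0)-np.mean(W[2:],0)), np.linalg.norm(W[0]-W[1]),yaw(np.mean(W[:2],0),np.mean(W[2:],0)))
# carriage plate edges z=.04
pl=[w(133,130,.04),w(715,130,.04),w(118,592,.04),w(697,590,.04)]
print('plate',pl,np.mean(pl,0),yaw(pl[0],pl[2]),yaw(pl[1],pl[3]))
def a(u,v,h): return onz('',150+u/2.28-.3,50+v/2.28-.3,h,c)
B=[a(32,152,.08),a(198,150,.08),a(38,216,.08),a(200,213,.08)]
print('bar',B,np.mean(B,0), np.linalg.norm(B[0]-B[1]),np.linalg.norm(B[0]-B[2]))
Rd=[a(607,288,.086),a(775,287,.086),a(601,457,.086),a(757,455,.086)]
print('reader',np.mean(Rd,0),[np.linalg.norm(Rd[0]-Rd[1]),np.linalg.norm(Rd[0]-Rd[2])])
print('rocker far end mid',a(778,390,.111),'near',a(632,385,.096))
E
```

```text
cam [ 0.57001728 -0.03628444  0.3698404 ]
sills [array([ 0.55175552, -0.02203407,  0.046     ]), array([ 0.55656746, -0.06560756,  0.046     ])] [array([ 0.59865957, -0.01630441,  0.046     ]), array([ 0.60399675, -0.05980236,  0.046     ])] 6.3017838934666655 6.995204327078765 [ 0.57774482 -0.0409371   0.046     ] 0.04751797360395044
walls [array([ 0.5531198 , -0.00295038,  0.091     ]), array([0.59214741, 0.00181191, 0.091     ]), array([ 0.56289428, -0.08404236,  0.091     ]), array([ 0.60242896, -0.07919769,  0.091     ])] [ 0.57764761 -0.04109463  0.091     ] 0.08166879637910623 0.03931708958931208 7.053081706081365
plate [array([ 0.51683402, -0.01150922,  0.04      ]), array([ 6.08863846e-01, -2.74221649e-04,  4.00000000e-02]), array([ 0.51969762, -0.08478693,  0.04      ]), array([ 0.61768705, -0.07244487,  0.04      ])] [ 0.56577063 -0.04225381  0.04      ] 2.2379039447233757 6.970094061517071
bar [array([ 0.4590574 , -0.04636453,  0.08      ]), array([ 0.51098564, -0.0394138 ,  0.08      ]), array([ 0.46103394, -0.06586978,  0.08      ]), array([ 0.5127577 , -0.05859771,  0.08      ])] [ 0.48595867 -0.05256145  0.08      ] 0.05239136618243592 0.01960514813502782
reader [ 0.67691493 -0.09055107  0.086     ] [np.float64(0.05410104715409257), np.float64(0.05756181034380322)]
rocker far end mid [ 0.69674884 -0.08714692  0.111     ] near [ 0.65709625 -0.09419098  0.096     ]
```

```bash
python3 - <<'E'
from h import *
z=np.load('pics/w4.npz');c=(z['R'],z['t'],*z['k'])
im=cv2.imread('pics/w4.png');g=cv2.cvtColor(im,cv2.COLOR_BGR2GRAY)
m=(g[315:390,275:365]>120).astype(np.uint8)
n,l,st,ce=cv2.connectedComponentsWithStats(m)
s=state()
for i in range(1,n):
  if st[i][4]>500:
    q=ce[i]+[275,315];print(st[i],q)
    for h in(.025,.027): X=onz('',*q,s['tcp_pos'][2]+h,c);print(s['ee_rot'].T@(X-s['tcp_pos']))
print(s['tcp_pos'])
E
python3 plan.py "[(0.5777,-0.041,.15,7.05)]" 25
```

```text
[  18   14   51   44 1734] [317.93021915 350.72433679]
[-0.00122143 -0.00051028 -0.02499971]
[ 9.08195007e-05 -5.08407075e-04 -2.69991580e-02]
[ 0.57943304 -0.11124266  0.22774501]
[14.0, 1.0, 16.0] -0.0 | [14.0, 1.0, 15.0] -0.0 | [14.0, 2.0, 16.0] -0.0 | [14.0, 1.0, 15.0] -0.0 | [14.0, 2.0, 16.0] -0.0
end [577.8 -40.9 149.7] 7.0
```

Request:
send_rows(
  steps=[
    {"xyz":[17,2,17],"angular":[0,0,0]},
    {"xyz":[18,2,21],"angular":[0,0,0]},
    {"xyz":[18,2,20],"angular":[0,0,0]},
    {"xyz":[17,1,20],"angular":[0,0,0]},
    {"xyz":[0,0,0],"angular":[0,0,0]},
  ],
)

```text
time_s: 10.92
tcp_pos: [0.574, -0.0379, 0.1455]
ee_rot: [[-0.124, 0.992, -0.01], [0.992, 0.124, 0.003], [0.004, -0.01, -1.0]]
contact_force: [-1.2, 0.2, -1.9]
grip_width: 0.0398
```

Request:
send_rows(
  steps=[
    {"xyz":[0,0,0],"angular":[0,0,0]},
    {"xyz":[0,0,0],"angular":[0,0,0]},
    {"xyz":[0,0,0],"angular":[0,0,0]},
    {"xyz":[0,0,0],"angular":[0,0,0]},
    {"xyz":[0,0,0],"angular":[0,0,0]},
  ],
)

```text
time_s: 11.33
tcp_pos: [0.58, -0.0416, 0.1516]
ee_rot: [[-0.123, 0.992, 0.002], [0.992, 0.123, -0.001], [-0.001, 0.002, -1.0]]
contact_force: [-0.6, -0.2, -0.9]
grip_width: 0.0392
```

```bash
python3 plan.py "[(0.5777,-0.041,.054,7.05)]" 20 0.12 1
python3 - <<'E'
from h import *
s=state();print(s['tcp_pos'],s['qvel'].round(3))
c=P('wrist');im=capture('wrist');cv2.imwrite('pics/w5.png',im);np.savez('pics/w5.npz',R=c[0],t=c[1],k=c[2:])
E
```

```text
[ 0.58004352 -0.04162436  0.15163166] [0.004 0.005 0.006 0.001 0.001 0.001]Traceback (most recent call last):
  File "plan.py", line 21, in <module>
    plan(eval(sys.argv[1]),*[float(a) for a in sys.argv[2:]])
    ~~~~^^^^^^^^^^^^^^^^^^^^^^^^^^^^^^^^^^^^^^^^^^^^^^^^^^^^^
  File "plan.py", line 13, in plan
    d=(tgt-p)/(n-i);l=np.round([d@X,d@Y,d@Z],dec)
                      ~~~~~~~~^^^^^^^^^^^^^^^^^^^
    return _wrapfunc(a, 'round', decimals=decimals, out=out)
    return _wrapit(obj, method, *args, **kwds)
    result = getattr(arr, method)(*args, **kwds)
TypeError: 'float' object cannot be interpreted as an integer
```

View pics/w5.png

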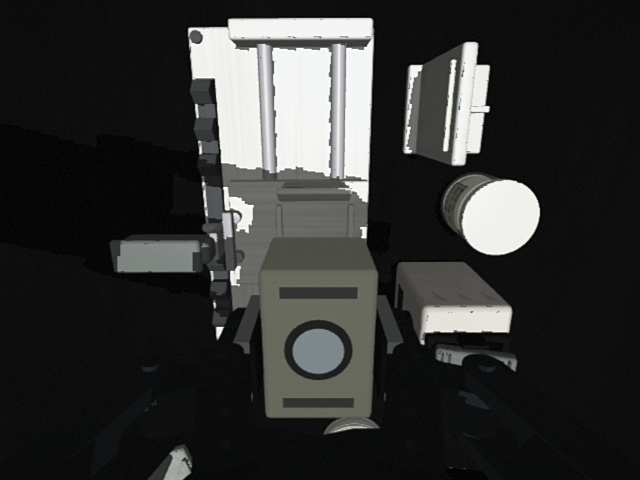

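Request:
send_rows(
  steps=[
    {"xyz":[1,-2,6],"angular":[0,0,0]},
    {"xyz":[0,0,10],"angular":[0,0,0]},
    {"xyz":[0,0,10],"angular":[0,0,0]},
    {"xyz":[0,0,8],"angular":[0,0,0]},
    {"xyz":[0,0,4],"angular":[0,0,0]},
  ],
)

```text
time_s: 11.8
tcp_pos: [0.5753, -0.0397, 0.1097]
ee_rot: [[-0.124, 0.992, -0.004], [0.992, 0.124, 0.001], [0.001, -0.004, -1.0]]
contact_force: [-0.8, 0.1, -1.4]
grip_width: 0.0396
```

Request:
send_rows(
  steps=[
    {"xyz":[0,0,0],"angular":[0,0,0]},
    {"xyz":[0,0,0],"angular":[0,0,0]},
    {"xyz":[0,0,0],"angular":[0,0,0]},
    {"xyz":[0,0,0],"angular":[0,0,0]},
    {"xyz":[0,0,0],"angular":[0,0,0]},
  ],
)

```text
time_s: 12.22
tcp_pos: [0.5776, -0.04, 0.1129]
ee_rot: [[-0.124, 0.992, 0.001], [0.992, 0.124, -0.0], [-0.0, 0.001, -1.0]]
contact_force: [-1.0, 0.0, -1.3]
grip_width: 0.039
```

```bash
python3 - <<'E'
from h import *
s=state();print(s['tcp_pos'],s['qvel'].round(3))
c=P('wrist');im=capture('wrist');cv2.imwrite('pics/w6.png',im);np.savez('pics/w6.npz',R=c[0],t=c[1],k=c[2:])
crop(im,200,130,440,300,3.3,'pics/w6c.png');crop(capture('side'),280,210,360,290,8,'pics/s6.png')
E
```

```text
[ 0.57755661 -0.03999926  0.11288261] [ 0.001 -0.     0.002  0.001 -0.    -0.   ]
```

View pics/w6c.png

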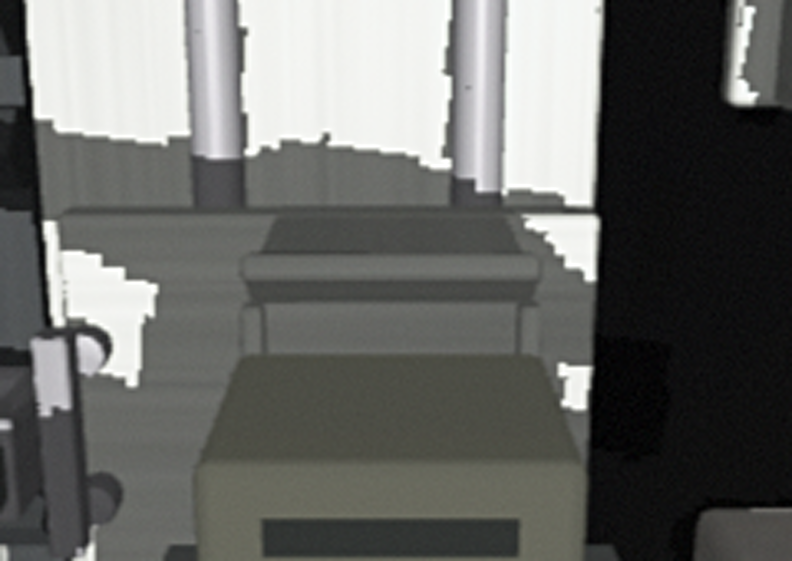

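View pics/s6.png

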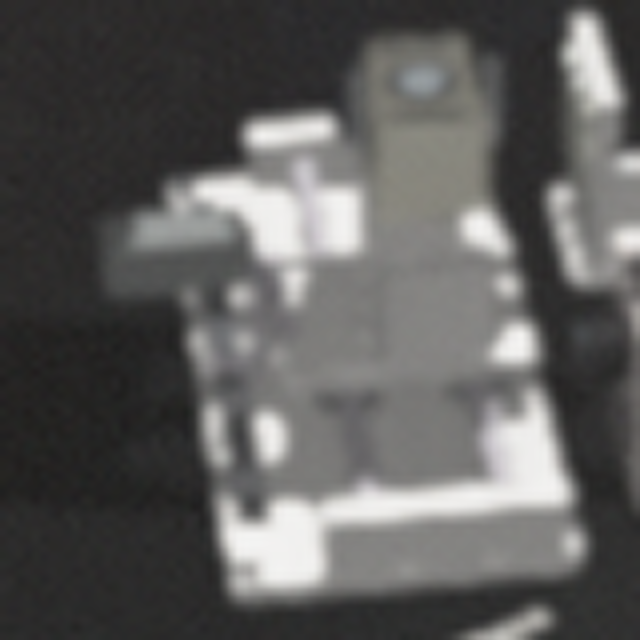

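Request:
send_rows(
  steps=[
    {"xyz":[-0.5,0,6],"angular":[0,0,0]},
    {"xyz":[0,0,9],"angular":[0,0,0]},
    {"xyz":[0,0,9],"angular":[0,0,0]},
    {"xyz":[0,0,9],"angular":[0,0,0]},
    {"xyz":[0,0,5],"angular":[0,0,0]},
  ],
)

```text
time_s: 12.73
tcp_pos: [0.5755, -0.0402, 0.072]
ee_rot: [[-0.124, 0.992, -0.003], [0.992, 0.124, 0.0], [0.001, -0.003, -1.0]]
contact_force: [-0.9, 0.8, -1.6]
grip_width: 0.0393
```

Request:
send_rows(
  steps=[
    {"xyz":[0,0,2],"angular":[0,0,0]},
    {"xyz":[0,0,2],"angular":[0,0,0]},
    {"xyz":[0,0,2],"angular":[0,0,0]},
    {"xyz":[0,0,2],"angular":[0,0,0]},
    {"xyz":[0,0,2],"angular":[0,0,0]},
  ],
)

```text
time_s: 13.15
tcp_pos: [0.5775, -0.0405, 0.0645]
ee_rot: [[-0.124, 0.992, 0.001], [0.992, 0.124, -0.0], [-0.0, 0.001, -1.0]]
contact_force: [0.8, 0.7, -0.4]
grip_width: 0.0393
```

Request:
send_rows(
  steps=[
    {"xyz":[0,0,2],"angular":[0,0,0]},
    {"xyz":[0,0,2],"angular":[0,0,0]},
    {"xyz":[0,0,2],"angular":[0,0,0]},
    {"xyz":[0,0,2],"angular":[0,0,0]},
    {"xyz":[0,0,1],"angular":[0,0,0]},
  ],
)

```text
time_s: 13.57
tcp_pos: [0.5769, -0.0404, 0.055]
ee_rot: [[-0.124, 0.992, -0.0], [0.992, 0.124, 0.0], [0.0, -0.0, -1.0]]
contact_force: [0.3, 0.2, -1.9]
grip_width: 0.0394
```

Request:
send_rows(
  steps=[
    {"xyz":[0,0,1],"angular":[0,0,0]},
    {"xyz":[0,0,1],"angular":[0,0,0]},
    {"xyz":[0,0,0.5],"angular":[0,0,0]},
    {"xyz":[0,0,0],"angular":[0,0,0]},
    {"xyz":[0,0,0],"angular":[0,0,0]},
  ],
)

```text
time_s: 13.98
tcp_pos: [0.577, -0.0404, 0.0544]
ee_rot: [[-0.124, 0.992, -0.001], [0.992, 0.124, 0.0], [0.0, -0.001, -1.0]]
contact_force: [-3.2, -0.9, 8.5]
grip_width: 0.0395
```

Request:
send_rows(
  steps=[
    {"xyz":[0,0,0],"angular":[0,0,0]},
    {"xyz":[0,0,0],"angular":[0,0,0]},
    {"xyz":[0,0,0],"angular":[0,0,0]},
    {"xyz":[0,0,-5],"angular":[0,0,0]},
    {"xyz":[0,0,-15],"angular":[0,0,0]},
  ],
  jaw=70,
)

```text
time_s: 14.4
tcp_pos: [0.5748, -0.0402, 0.0708]
ee_rot: [[-0.124, 0.992, -0.005], [0.992, 0.124, 0.001], [0.001, -0.005, -1.0]]
contact_force: [-0.1, 0.0, -0.2]
grip_width: 0.06
```

Request:
send_rows(
  steps=[
    {"xyz":[0,0,-25],"angular":[0,0,0]},
    {"xyz":[0,0,-30],"angular":[0,0,0]},
    {"xyz":[0,0,-35],"angular":[0,0,0]},
    {"xyz":[0,0,-30],"angular":[0,0,0]},
    {"xyz":[0,0,0],"angular":[0,0,0]},
  ],
)

```text
time_s: 14.82
tcp_pos: [0.5823, -0.0412, 0.2009]
ee_rot: [[-0.124, 0.992, 0.014], [0.992, 0.124, -0.002], [-0.004, 0.014, -1.0]]
contact_force: [1.4, -0.5, 0.7]
grip_width: 0.0598
```

```bash
python3 - <<'E'
from h import *
s=state();print(s['tcp_pos'],s['qvel'].round(3))
c=P('wrist');im=capture('wrist');cv2.imwrite('pics/w7.png',im);np.savez('pics/w7.npz',R=c[0],t=c[1],k=c[2:])
E
```

```text
[ 0.58233331 -0.04115617  0.20086722] [-0.001  0.049  0.053  0.    -0.07  -0.   ]
```

View pics/w7.png

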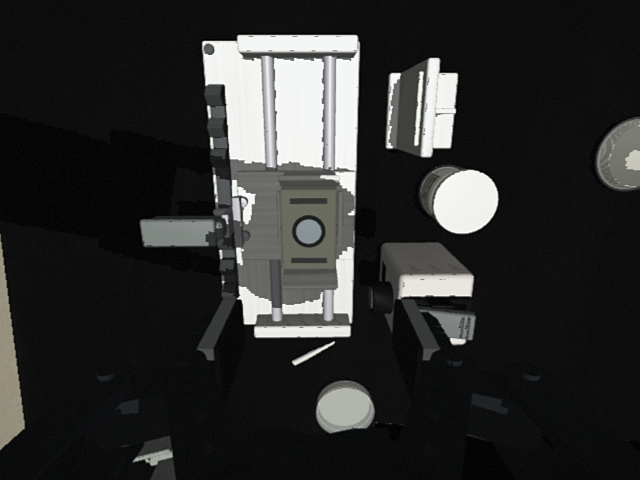

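```bash
python3 - <<'E'
from h import *
z=np.load('pics/w7.npz');c=(z['R'],z['t'],*z['k'])
im=cv2.imread('pics/w7.png')
for h in(.08,.085):print('carrier',onz('',308,231.5,h,c))
crop(im,130,190,250,280,6,'pics/w7b.png');crop(im,360,230,480,350,5,'pics/w7r.png')
E
sed -i 's/,dec=0/,dec=0.0/; s/,dec)/,int(dec))/' plan.py
python3 plan.py "[(0.4825,-0.053,.16,-82.95)]" 40
```

```text
carrier [ 0.57660498 -0.04181032  0.08      ]
carrier [ 0.5764911  -0.04036714  0.085     ]
[0.0, -7.0, 3.0] 0.112 | [-1.0, -7.0, 3.0] 0.112 | [-2.0, -7.0, 3.0] 0.112 | [-2.0, -7.0, 3.0] 0.112 | [-3.0, -6.0, 3.0] 0.112
[-4.0, -6.0, 3.0] 0.112 | [-4.0, -6.0, 2.0] 0.112 | [-5.0, -5.0, 3.0] 0.113 | [-5.0, -4.0, 2.0] 0.112 | [-6.0, -4.0, 3.0] 0.113
[-6.0, -3.0, 2.0] 0.112 | [-7.0, -2.0, 3.0] 0.113 | [-7.0, -2.0, 2.0] 0.112 | [-7.0, -1.0, 3.0] 0.113
end [482.6 -52.6 159.9] -83.0
```

View pics/w7b.png

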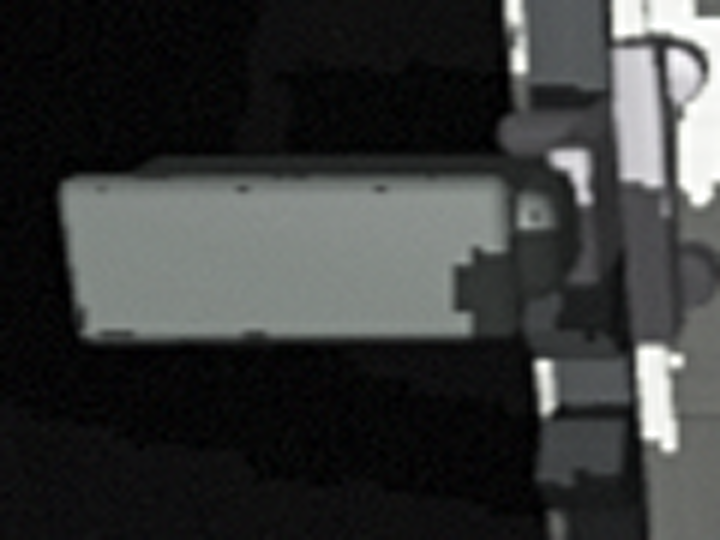

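View pics/w7r.png

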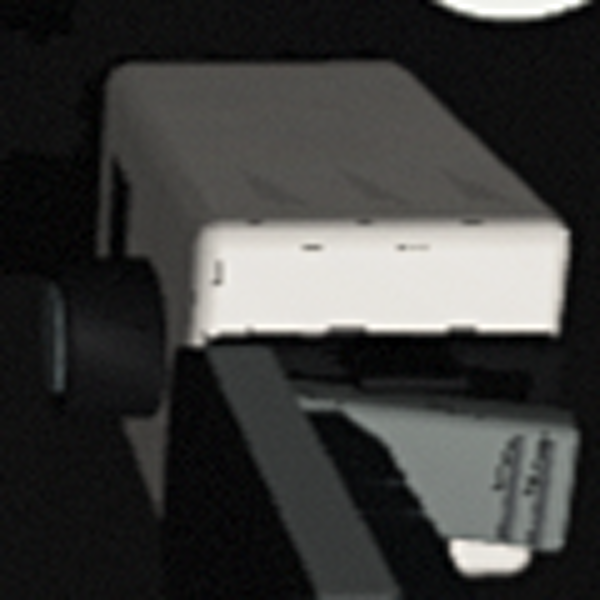

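```bash
python3 - <<'E'
from h import *
z=np.load('pics/w7.npz');c=(z['R'],z['t'],*z['k'])
B=[onz('',130+u/6-.4,190+v/6-.4,.08,c) for u,v in((62,178),(507,178),(80,340),(512,338))]
print(B,np.mean(B,0),np.linalg.norm(B[0]-B[1]),np.linalg.norm(B[0]-B[2]))
E
```

```text
[array([ 0.45870127, -0.04690205,  0.08      ]), array([ 0.51009221, -0.04074218,  0.08      ]), array([ 0.46052225, -0.06675089,  0.08      ]), array([ 0.51151506, -0.06044103,  0.08      ])] [ 0.4852077  -0.05370904  0.08      ] 0.051758789410118036 0.019932201419469487
```

Request:
send_rows(
  steps=[
    {"xyz":[0,-7,3],"angular":[0,0,0.112]},
    {"xyz":[-1,-7,3],"angular":[0,0,0.112]},
    {"xyz":[-2,-7,3],"angular":[0,0,0.112]},
    {"xyz":[-2,-7,3],"angular":[0,0,0.112]},
    {"xyz":[-3,-6,3],"angular":[0,0,0.112]},
  ],
  jaw=48,
)

```text
time_s: 15.28
tcp_pos: [0.5404, -0.0449, 0.1761]
ee_rot: [[0.427, 0.904, -0.003], [0.904, -0.427, 0.0], [-0.001, -0.003, -1.0]]
contact_force: [-0.3, 1.0, -0.1]
grip_width: 0.0409
```

Request:
send_rows(
  steps=[
    {"xyz":[-4,-6,3],"angular":[0,0,0.112]},
    {"xyz":[-4,-6,2],"angular":[0,0,0.112]},
    {"xyz":[-5,-5,3],"angular":[0,0,0.113]},
    {"xyz":[-5,-4,2],"angular":[0,0,0.112]},
    {"xyz":[-6,-4,3],"angular":[0,0,0.113]},
  ],
)

```text
time_s: 15.7
tcp_pos: [0.5059, -0.0487, 0.1633]
ee_rot: [[0.843, 0.537, -0.002], [0.537, -0.843, 0.0], [-0.002, -0.002, -1.0]]
contact_force: [-0.5, -0.2, -0.1]
grip_width: 0.0408
```

Request:
send_rows(
  steps=[
    {"xyz":[-6,-3,2],"angular":[0,0,0.112]},
    {"xyz":[-7,-2,3],"angular":[0,0,0.113]},
    {"xyz":[-7,-2,2],"angular":[0,0,0.112]},
    {"xyz":[-7,-1,3],"angular":[0,0,0.113]},
    {"xyz":[0,0,0],"angular":[0,0,0]},
  ],
)

```text
time_s: 16.12
tcp_pos: [0.476, -0.0517, 0.1526]
ee_rot: [[0.993, 0.12, -0.005], [0.12, -0.993, 0.001], [-0.005, -0.002, -1.0]]
contact_force: [-0.1, 0.3, -0.4]
grip_width: 0.0408
```

Request:
send_rows(
  steps=[
    {"xyz":[0,0,0],"angular":[0,0,0]},
    {"xyz":[0,0,0],"angular":[0,0,0]},
    {"xyz":[0,0,0],"angular":[0,0,0]},
    {"xyz":[0,0,0],"angular":[0,0,0]},
    {"xyz":[0,0,0],"angular":[0,0,0]},
  ],
)

```text
time_s: 16.53
tcp_pos: [0.4794, -0.0521, 0.1549]
ee_rot: [[0.992, 0.123, 0.0], [0.123, -0.992, -0.0], [0.0, 0.0, -1.0]]
contact_force: [0.7, -0.1, 0.5]
grip_width: 0.0407
```

```bash
python3 - <<'E'
from h import *
s=state();print(s['tcp_pos'],s['qvel'].round(3))
c=P('wrist');im=capture('wrist');cv2.imwrite('pics/w8.png',im);np.savez('pics/w8.npz',R=c[0],t=c[1],k=c[2:])
E
python3 plan.py "[(0.4825,-0.053,.16,-82.95)]" 40 .12 1
```

```text
[ 0.47944405 -0.05208481  0.15489863] [-0.002 -0.002  0.001 -0.     0.     0.003]
[3.0, 1.3, -5.1] 0.0
end [482.5 -53.  160. ] -82.9
```

View pics/w8.png

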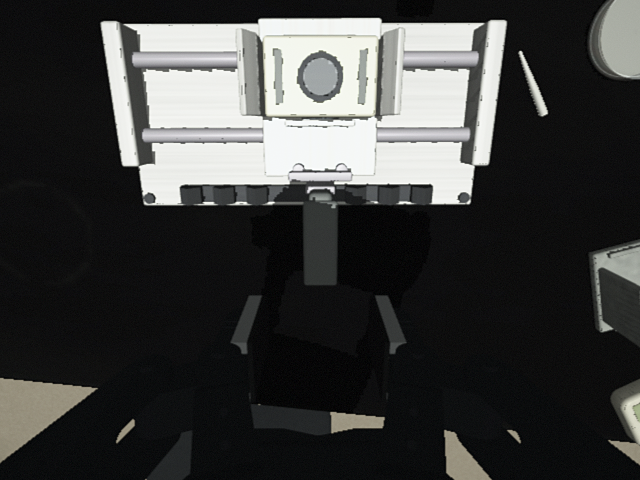

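Request:
send_rows(
  steps=[
    {"xyz":[2,1,18],"angular":[0,0,0]},
    {"xyz":[1,0,25],"angular":[0,0,0]},
    {"xyz":[0,0,20],"angular":[0,0,0]},
    {"xyz":[0,0,12],"angular":[0,0,0]},
    {"xyz":[0,0,0],"angular":[0,0,0]},
  ],
)

```text
time_s: 17.0
tcp_pos: [0.4795, -0.0522, 0.077]
ee_rot: [[0.992, 0.123, -0.006], [0.123, -0.992, 0.001], [-0.006, -0.002, -1.0]]
contact_force: [-0.4, 1.2, -0.7]
grip_width: 0.0406
```

```bash
python3 - <<'E'
from h import *
s=state();print(s['tcp_pos'],s['qvel'].round(3))
im=capture('wrist');cv2.imwrite('pics/w9.png',im)
crop(capture('side'),260,190,360,290,6,'pics/s9.png')
E
```

```text
[ 0.47954198 -0.05216362  0.07702799] [-0.001 -0.042 -0.028 -0.001  0.036  0.002]
```

View pics/w9.png

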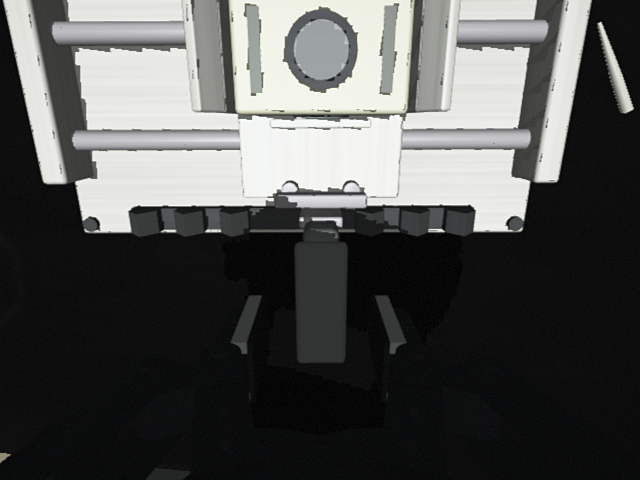

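View pics/s9.png

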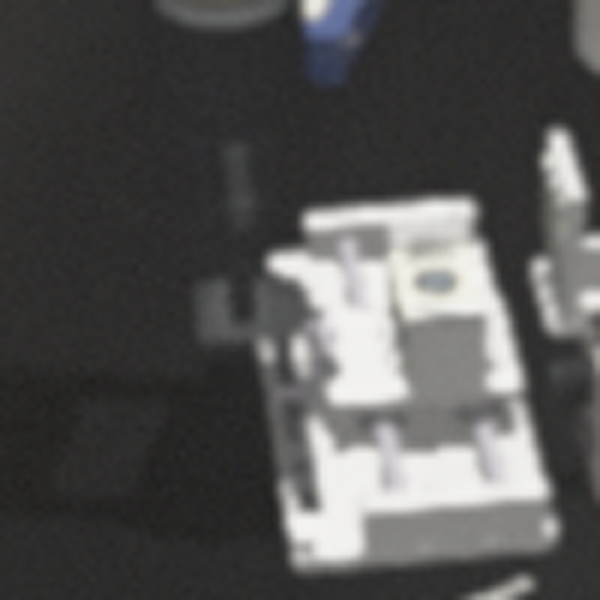

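Request:
send_rows(
  steps=[
    {"xyz":[0,0,8],"angular":[0,0,0]},
    {"xyz":[0,0,10],"angular":[0,0,0]},
    {"xyz":[0,0,10],"angular":[0,0,0]},
    {"xyz":[0,0,8],"angular":[0,0,0]},
    {"xyz":[0,0,0],"angular":[0,0,0]},
  ],
)

```text
time_s: 17.52
tcp_pos: [0.4803, -0.0523, 0.0418]
ee_rot: [[0.992, 0.122, -0.004], [0.123, -0.992, 0.001], [-0.004, -0.001, -1.0]]
contact_force: [-0.9, -1.2, 0.0]
grip_width: 0.0409
```

Request:
send_rows(
  steps=[
    {"xyz":[0,0,0],"angular":[0,0,0]},
    {"xyz":[0,0,0],"angular":[0,0,0]},
    {"xyz":[0,0,0],"angular":[0,0,0]},
    {"xyz":[0,0,0],"angular":[0,0,0]},
    {"xyz":[0,0,0],"angular":[0,0,0]},
  ],
  jaw=0,
  force=50,
)

```text
time_s: 17.93
tcp_pos: [0.4821, -0.0527, 0.0438]
ee_rot: [[0.992, 0.122, 0.0], [0.122, -0.992, -0.0], [0.0, 0.0, -1.0]]
contact_force: [-0.7, -0.3, -2.5]
grip_width: 0.017
```

Request:
send_rows(
  steps=[
    {"xyz":[0,0,0],"angular":[0,0,0]},
    {"xyz":[0,0,0],"angular":[0,0,0]},
    {"xyz":[0,0,-4],"angular":[0,0,0]},
    {"xyz":[0,0,-5],"angular":[0,0,0]},
    {"xyz":[0,0,-4],"angular":[0,0,0]},
  ],
)

```text
time_s: 18.35
tcp_pos: [0.482, -0.0527, 0.057]
ee_rot: [[0.992, 0.122, -0.0], [0.122, -0.992, 0.0], [-0.0, -0.0, -1.0]]
contact_force: [0.8, -0.7, -6.9]
grip_width: 0.0171
```

Request:
send_rows(
  steps=[
    {"xyz":[0,0,-3],"angular":[0,0,0]},
    {"xyz":[0,0,-1],"angular":[0,0,0]},
    {"xyz":[0,0,0],"angular":[0,0,0]},
    {"xyz":[0,0,0],"angular":[0,0,0]},
    {"xyz":[0,0,0],"angular":[0,0,0]},
  ],
)

```text
time_s: 18.77
tcp_pos: [0.482, -0.0527, 0.0606]
ee_rot: [[0.992, 0.122, -0.0], [0.122, -0.992, 0.0], [-0.0, -0.0, -1.0]]
contact_force: [1.2, -1.4, -6.8]
grip_width: 0.0173
```

```bash
python3 - <<'E'
from h import *
s=state();print(s['tcp_pos'],s['contact_force'],s['grip_width'])
im=capture('wrist');cv2.imwrite('pics/w10.png',im)
crop(capture('side'),260,190,360,290,6,'pics/s10.png')
E
```

```text
[ 0.48204272 -0.05268619  0.06061831] [ 1.15727597 -1.37014971 -6.80655055] 0.017313709500637316
```

View pics/w10.png

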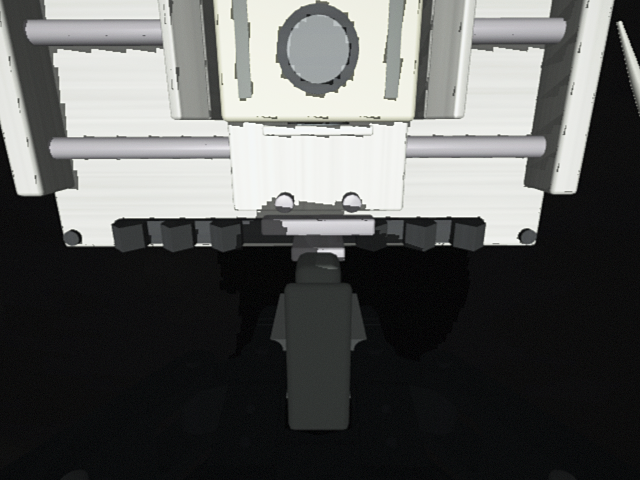

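Request:
send_rows(
  steps=[
    {"xyz":[0,5,0],"angular":[0,0,0]},
    {"xyz":[0,12,0],"angular":[0,0,0]},
    {"xyz":[0,14,0],"angular":[0,0,0]},
    {"xyz":[0,12,0],"angular":[0,0,0]},
    {"xyz":[0,10,0],"angular":[0,0,0]},
  ],
)

```text
time_s: 19.28
tcp_pos: [0.4888, -0.1064, 0.0607]
ee_rot: [[0.993, 0.122, 0.0], [0.122, -0.993, 0.0], [0.0, -0.0, -1.0]]
contact_force: [1.3, 1.5, -7.1]
grip_width: 0.0172
```

Request:
send_rows(
  steps=[
    {"xyz":[0,6,0],"angular":[0,0,0]},
    {"xyz":[0,2,0],"angular":[0,0,0]},
    {"xyz":[0,0,0],"angular":[0,0,0]},
    {"xyz":[0,0,0],"angular":[0,0,0]},
    {"xyz":[0,0,0],"angular":[0,0,0]},
  ],
)

```text
time_s: 19.7
tcp_pos: [0.4897, -0.1134, 0.0609]
ee_rot: [[0.992, 0.123, 0.0], [0.123, -0.992, -0.0], [0.0, 0.001, -1.0]]
contact_force: [2.3, -1.8, -7.3]
grip_width: 0.017
```

```bash
python3 - <<'E'
from h import *
s=state();print(s['tcp_pos'],s['contact_force'],s['grip_width'])
c=P('wrist');im=capture('wrist');cv2.imwrite('pics/w11.png',im);np.savez('pics/w11.npz',R=c[0],t=c[1],k=c[2:])
crop(capture('top'),255,170,405,290,5,'pics/t11.png')
E
```

```text
[ 0.48972932 -0.11336201  0.06085425] [ 2.33730285 -1.76105327 -7.25556327] 0.01702638731606821
```

View pics/w11.png

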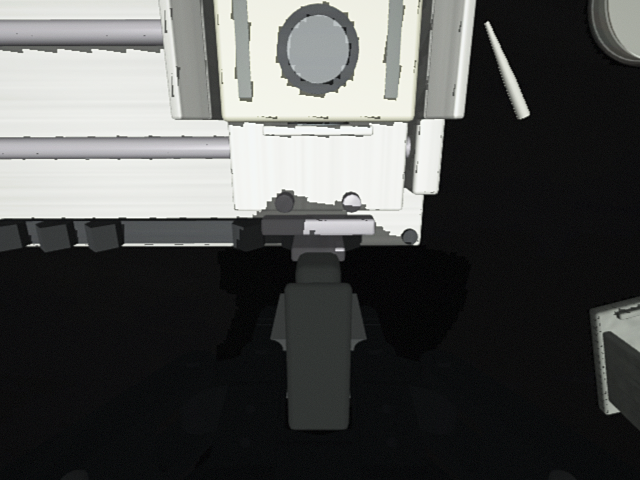

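View pics/t11.png

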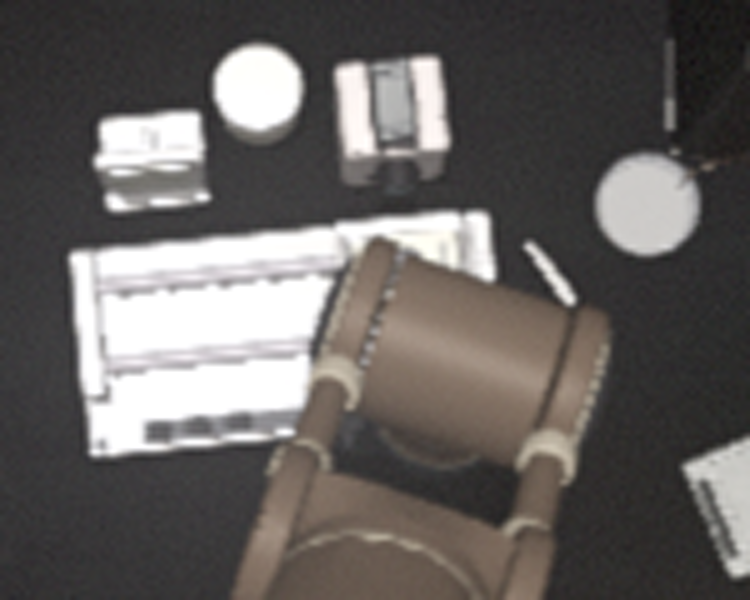

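Request:
send_rows(
  steps=[
    {"xyz":[0,0,3],"angular":[0,0,0]},
    {"xyz":[0,0,4],"angular":[0,0,0]},
    {"xyz":[0,0,4],"angular":[0,0,0]},
    {"xyz":[0,0,3],"angular":[0,0,0]},
    {"xyz":[0,0,2],"angular":[0,0,0]},
  ],
)

```text
time_s: 20.22
tcp_pos: [0.4898, -0.1135, 0.0447]
ee_rot: [[0.992, 0.123, -0.0], [0.123, -0.992, -0.001], [-0.0, 0.001, -1.0]]
contact_force: [0.1, -1.6, -3.0]
grip_width: 0.0168
```

Request:
send_rows(
  steps=[
    {"xyz":[0,0,1],"angular":[0,0,0]},
    {"xyz":[0,0,0],"angular":[0,0,0]},
    {"xyz":[0,0,0],"angular":[0,0,0]},
    {"xyz":[0,0,0],"angular":[0,0,0]},
    {"xyz":[0,0,0],"angular":[0,0,0]},
  ],
)

```text
time_s: 20.63
tcp_pos: [0.4898, -0.1134, 0.0438]
ee_rot: [[0.992, 0.122, 0.0], [0.122, -0.992, -0.0], [0.0, 0.0, -1.0]]
contact_force: [1.2, -2.7, -4.5]
grip_width: 0.0168
```

Bar is back at its rest height; the catch went in without resistance. I'll let go and rise.

Request:
send_rows(
  steps=[
    {"xyz":[0,0,0],"angular":[0,0,0]},
    {"xyz":[0,0,0],"angular":[0,0,0]},
    {"xyz":[0,0,0],"angular":[0,0,0]},
    {"xyz":[0,0,0],"angular":[0,0,0]},
    {"xyz":[0,0,0],"angular":[0,0,0]},
  ],
  jaw=50,
)

```text
time_s: 21.05
tcp_pos: [0.4897, -0.1131, 0.044]
ee_rot: [[0.992, 0.123, 0.0], [0.123, -0.992, 0.0], [0.0, -0.0, -1.0]]
contact_force: [-0.1, 0.4, -0.4]
grip_width: 0.0427
```

Request:
send_rows(
  steps=[
    {"xyz":[0,0,-10],"angular":[0,0,0]},
    {"xyz":[0,0,-20],"angular":[0,0,0]},
    {"xyz":[0,0,-30],"angular":[0,0,0]},
    {"xyz":[0,0,-30],"angular":[0,0,0]},
    {"xyz":[0,0,-20],"angular":[0,0,0]},
  ],
)

```text
time_s: 21.47
tcp_pos: [0.4909, -0.1136, 0.1572]
ee_rot: [[0.992, 0.123, 0.004], [0.123, -0.992, -0.001], [0.003, 0.001, -1.0]]
contact_force: [1.0, 0.0, -0.0]
grip_width: 0.0427
```

Request:
send_rows(
  steps=[
    {"xyz":[0,0,-20],"angular":[0,0,0]},
    {"xyz":[0,0,-20],"angular":[0,0,0]},
    {"xyz":[0,0,0],"angular":[0,0,0]},
    {"xyz":[0,0,0],"angular":[0,0,0]},
    {"xyz":[0,0,0],"angular":[0,0,0]},
  ],
)

```text
time_s: 21.88
tcp_pos: [0.489, -0.113, 0.1934]
ee_rot: [[0.992, 0.122, -0.001], [0.122, -0.992, 0.0], [-0.001, -0.0, -1.0]]
contact_force: [0.8, 1.1, -0.3]
grip_width: 0.0426
```

```bash
python3 - <<'E'
from h import *
s=state();print(s['tcp_pos'],s['contact_force'],s['grip_width'])
c=P('wrist');im=capture('wrist');cv2.imwrite('pics/w12.png',im);np.savez('pics/w12.npz',R=c[0],t=c[1],k=c[2:])
E
```

```text
[ 0.48896634 -0.11300669  0.19335184] [ 0.78447208  1.05198251 -0.29268938] 0.042586001680128
```

View pics/w12.png

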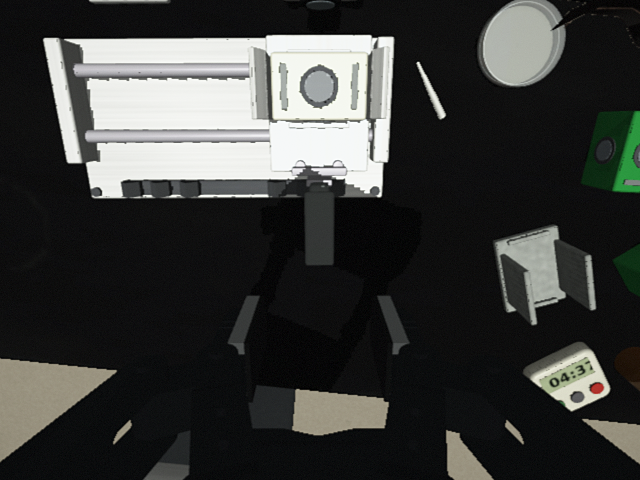

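```bash
python3 - <<'E'
from h import *
z=np.load('pics/w12.npz');c=(z['R'],z['t'],*z['k'])
im=cv2.imread('pics/w12.png');g=cv2.cvtColor(im,cv2.COLOR_BGR2GRAY)
X=onz('',319,86,.08,c);print('carrier',X)
B=[onz('',u,190+0*u,.08,c) for u in(307,334)];print('bar top z test',np.linalg.norm(B[0]-B[1]))
E
python3 plan.py "[(0.60,-0.10,.2,-82.95)]" 35
```

```text
carrier [ 0.58474176 -0.10220831  0.08      ]
bar top z test 0.01807709928885681
[28.0, 0.0, -2.0] -0.0 | [28.0, 0.0, -2.0] -0.0 | [28.0, 0.0, -2.0] -0.0 | [28.0, 1.0, -1.0] -0.0
end [ 599.8 -100.2  199.6] -83.0
```

Request:
send_rows(
  steps=[
    {"xyz":[20,0,-2],"angular":[0,0,0]},
    {"xyz":[32,0,-2],"angular":[0,0,0]},
    {"xyz":[32,0,-2],"angular":[0,0,0]},
    {"xyz":[28,1,-1],"angular":[0,0,0]},
    {"xyz":[0,0,0],"angular":[0,0,0]},
  ],
  jaw=0,
)

```text
time_s: 22.35
tcp_pos: [0.605, -0.1, 0.1993]
ee_rot: [[0.992, 0.124, 0.002], [0.124, -0.992, 0.0], [0.002, -0.0, -1.0]]
contact_force: [-0.3, 0.3, 0.3]
grip_width: 0.0001
```

Request:
send_rows(
  steps=[
    {"xyz":[0,0,0],"angular":[0,0,0]},
    {"xyz":[0,0,0],"angular":[0,0,0]},
    {"xyz":[0,0,0],"angular":[0,0,0]},
    {"xyz":[0,0,0],"angular":[0,0,0]},
    {"xyz":[0,0,0],"angular":[0,0,0]},
  ],
)

```text
time_s: 22.77
tcp_pos: [0.5999, -0.1006, 0.2007]
ee_rot: [[0.993, 0.122, -0.001], [0.122, -0.993, 0.0], [-0.001, -0.0, -1.0]]
contact_force: [0.8, 0.4, 0.1]
grip_width: 0.0002
```

```bash
python3 - <<'E'
from h import *
s=state();print(s['tcp_pos'],s['contact_force'],s['grip_width'])
c=P('wrist');im=capture('wrist');cv2.imwrite('pics/w13.png',im);np.savez('pics/w13.npz',R=c[0],t=c[1],k=c[2:])
E
```

```text
[ 0.59990461 -0.1006281   0.20065477] [0.79410811 0.39636951 0.12022447] 0.00018504936727325059
```

View pics/w13.png

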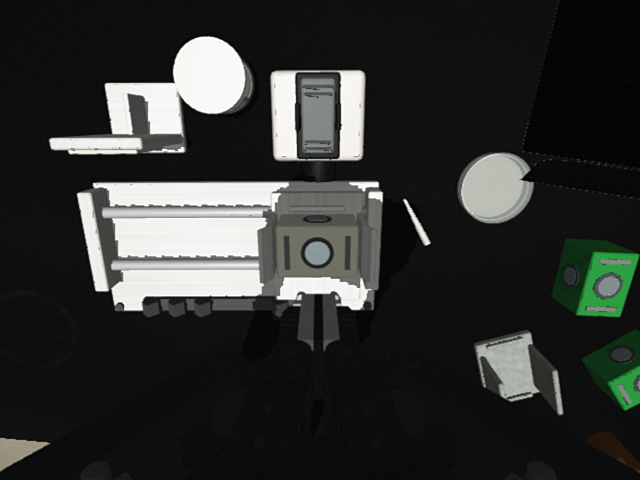

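```bash
python3 - <<'E'
from h import *
z=np.load('pics/w13.npz');c=(z['R'],z['t'],*z['k'])
im=cv2.imread('pics/w13.png');crop(im,260,60,380,190,4.5,'pics/w13c.png')
C=[onz('',u,v,.086,c) for u,v in((271,70),(365,70),(272,161),(364,161))];m=np.mean(C,0);print('reader',m,np.linalg.norm(C[0]-C[1]),np.linalg.norm(C[0]-C[2]))
print('push',m+0.016*np.array([.9924,.1227,0]))
print('far end',onz('',318,73,.112,c),'carrier',onz('',317.5,253,.08,c))
E
```

```text
reader [ 0.677475   -0.09148263  0.086     ] 0.05784068043659808 0.055107274519180224
push [ 0.6933534  -0.08951943  0.086     ]
far end [ 0.70028913 -0.08871244  0.112     ] carrier [ 0.5844368  -0.10244677  0.08      ]
```

View pics/w13c.png

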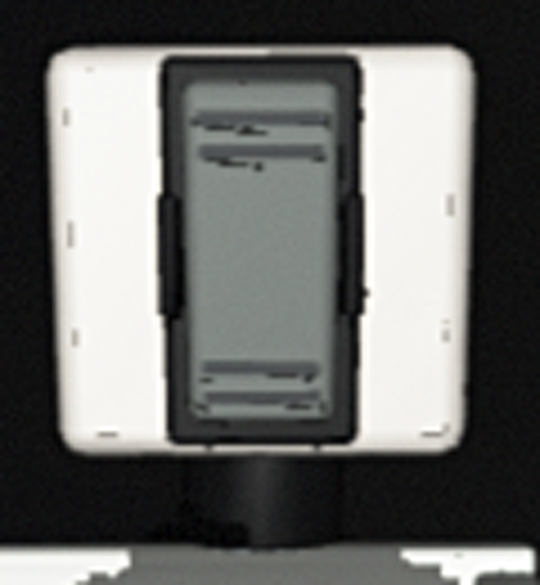

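Request:
send_rows(
  steps=[
    {"xyz":[15,0,5],"angular":[0,0,0]},
    {"xyz":[25,0,15],"angular":[0,0,0]},
    {"xyz":[27,0,20],"angular":[0,0,0]},
    {"xyz":[20,0,18],"angular":[0,0,0]},
    {"xyz":[10,0,10],"angular":[0,0,0]},
  ],
)

```text
time_s: 23.23
tcp_pos: [0.6981, -0.0883, 0.1308]
ee_rot: [[0.992, 0.123, -0.0], [0.123, -0.992, 0.0], [-0.0, -0.0, -1.0]]
contact_force: [-0.9, -0.2, 0.1]
grip_width: 0.0003
```

Request:
send_rows(
  steps=[
    {"xyz":[0,0,0],"angular":[0,0,0]},
    {"xyz":[0,0,0],"angular":[0,0,0]},
    {"xyz":[0,0,0],"angular":[0,0,0]},
    {"xyz":[0,0,0],"angular":[0,0,0]},
    {"xyz":[0,0,0],"angular":[0,0,0]},
  ],
)

```text
time_s: 23.65
tcp_pos: [0.6972, -0.089, 0.1345]
ee_rot: [[0.993, 0.122, 0.002], [0.122, -0.993, -0.0], [0.002, 0.001, -1.0]]
contact_force: [0.8, 0.2, -0.5]
grip_width: 0.0002
```

```bash
python3 - <<'E'
from h import *
s=state();print(s['tcp_pos'],s['contact_force'],s['grip_width'])
crop(capture('side'),330,190,410,290,6,'pics/s14.png')
crop(capture('top'),275,160,395,250,6,'pics/t14.png')
E
```

```text
[ 0.69723711 -0.08902122  0.13445744] [ 0.77313681  0.17763897 -0.5447737 ] 0.00019251746289293081
```

View pics/s14.png

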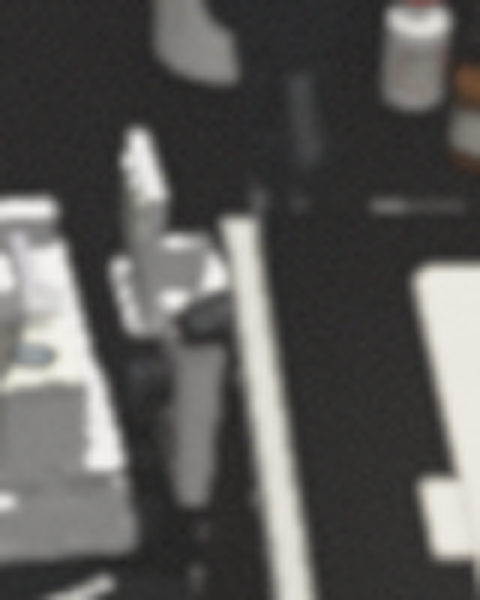

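View pics/t14.png

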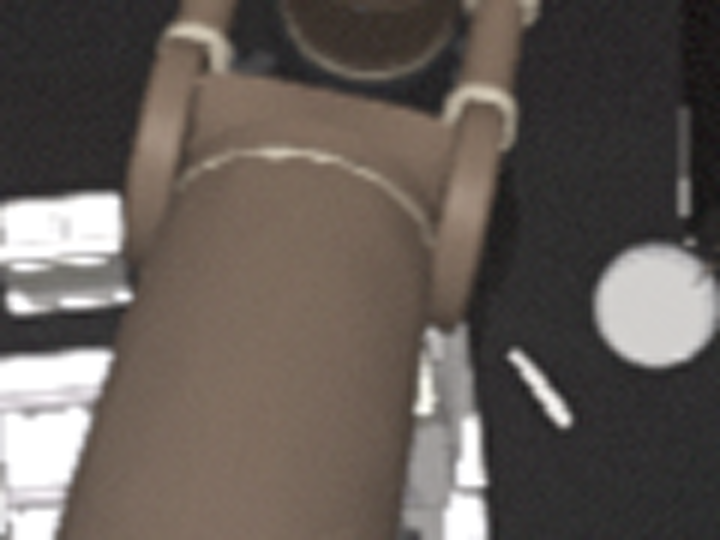

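Request:
send_rows(
  steps=[
    {"xyz":[0,0,6],"angular":[0,0,0]},
    {"xyz":[0,0,6],"angular":[0,0,0]},
    {"xyz":[0,0,5],"angular":[0,0,0]},
    {"xyz":[0,0,3],"angular":[0,0,0]},
    {"xyz":[0,0,2],"angular":[0,0,0]},
  ],
)

```text
time_s: 24.17
tcp_pos: [0.6966, -0.0885, 0.1097]
ee_rot: [[0.992, 0.122, -0.002], [0.122, -0.992, 0.0], [-0.002, -0.001, -1.0]]
contact_force: [-2.1, 0.7, 2.8]
grip_width: 0.0002
```

Request:
send_rows(
  steps=[
    {"xyz":[0,0,2],"angular":[0,0,0]},
    {"xyz":[0,0,2],"angular":[0,0,0]},
    {"xyz":[0,0,2],"angular":[0,0,0]},
    {"xyz":[0,0,1],"angular":[0,0,0]},
    {"xyz":[0,0,1],"angular":[0,0,0]},
  ],
)

```text
time_s: 24.58
tcp_pos: [0.6978, -0.0887, 0.1031]
ee_rot: [[0.992, 0.123, 0.002], [0.123, -0.992, -0.0], [0.002, 0.001, -1.0]]
contact_force: [0.7, -1.0, -0.8]
grip_width: -0.0001
```

Request:
send_rows(
  steps=[
    {"xyz":[0,0,1],"angular":[0,0,0]},
    {"xyz":[0,0,1],"angular":[0,0,0]},
    {"xyz":[0,0,0],"angular":[0,0,0]},
    {"xyz":[0,0,0],"angular":[0,0,0]},
    {"xyz":[0,0,0],"angular":[0,0,0]},
  ],
)

```text
time_s: 25.0
tcp_pos: [0.6976, -0.0887, 0.1019]
ee_rot: [[0.992, 0.122, 0.001], [0.122, -0.992, -0.0], [0.001, 0.0, -1.0]]
contact_force: [-0.1, 1.1, 5.9]
grip_width: -0.0002
```

Contact (2.8 N) then release (about 0 N) reads as a snap; it is now at the stop. I'll retreat up and back to where the first reader view was taken and check.

Request:
send_rows(
  steps=[
    {"xyz":[0,0,-5],"angular":[0,0,0]},
    {"xyz":[0,0,-20],"angular":[0,0,0]},
    {"xyz":[0,0,-30],"angular":[0,0,0]},
    {"xyz":[-15,0,-30],"angular":[0,0,0]},
    {"xyz":[-30,0,-12],"angular":[0,0,0]},
  ],
)

```text
time_s: 25.42
tcp_pos: [0.6569, -0.0945, 0.2025]
ee_rot: [[0.992, 0.123, 0.01], [0.123, -0.992, -0.002], [0.009, 0.003, -1.0]]
contact_force: [1.4, -0.4, 1.7]
grip_width: 0.0001
```

Request:
send_rows(
  steps=[
    {"xyz":[-40,0,0],"angular":[0,0,0]},
    {"xyz":[-25,0,0],"angular":[0,0,0]},
    {"xyz":[0,0,0],"angular":[0,0,0]},
    {"xyz":[0,0,0],"angular":[0,0,0]},
    {"xyz":[0,0,0],"angular":[0,0,0]},
  ],
)

```text
time_s: 25.83
tcp_pos: [0.5885, -0.1022, 0.1979]
ee_rot: [[0.993, 0.122, 0.001], [0.122, -0.993, -0.0], [0.001, 0.0, -1.0]]
contact_force: [-0.2, 0.1, 0.7]
grip_width: 0.0001
```

```bash
python3 - <<'E'
from h import *
s=state();print(s['tcp_pos'],s['contact_force'],s['grip_width'])
c=P('wrist');im=capture('wrist');cv2.imwrite('pics/w15.png',im);np.savez('pics/w15.npz',R=c[0],t=c[1],k=c[2:])
crop(im,230,50,400,330,2.1,'pics/w15c.png')
sd=capture('side');cv2.imwrite('pics/s15f.png',sd);crop(sd,280,190,400,290,6,'pics/s15.png')
E
```

```text
[ 0.58853318 -0.1022231   0.19792247] [-0.15787655  0.14156158  0.70639412] 0.00010688372292607907
```

View pics/w15.png

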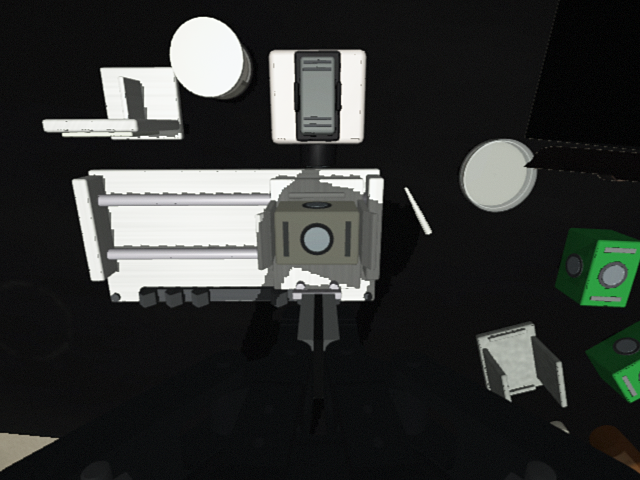

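View pics/s15.png

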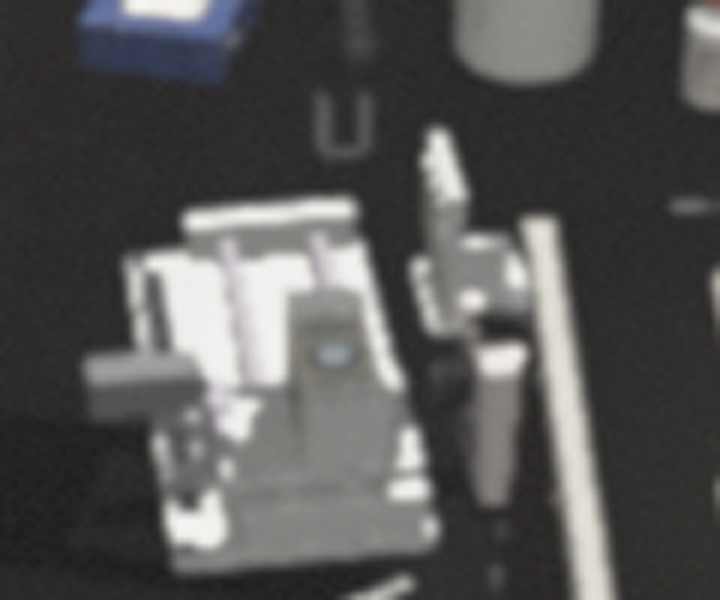

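```bash
python3 - <<'E'
from h import *
a=cv2.imread('pics/w13.png')[62:175,265:370];b=cv2.imread('pics/w15.png')[42:155,265:370]
cv2.imwrite('pics/cmp.png',cv2.resize(np.hstack([a,b]),None,fx=3.7,fy=3.7,interpolation=cv2.INTER_CUBIC))
z=np.load('pics/w15.npz');c=(z['R'],z['t'],*z['k'])
print('carrier',onz('',317,239,.08,c))
C=[onz('',u,v,.086,c) for u,v in((271,50),(365,50),(273,142),(364,142))];print('reader',np.mean(C,0))
# bar height by side view: predicted top corner pixel for down bar
ctr=np.mean(C,0)
E
```

```text
carrier [ 0.58458008 -0.10236876  0.08      ]
reader [ 0.67773187 -0.09188125  0.086     ]
```

View pics/cmp.png

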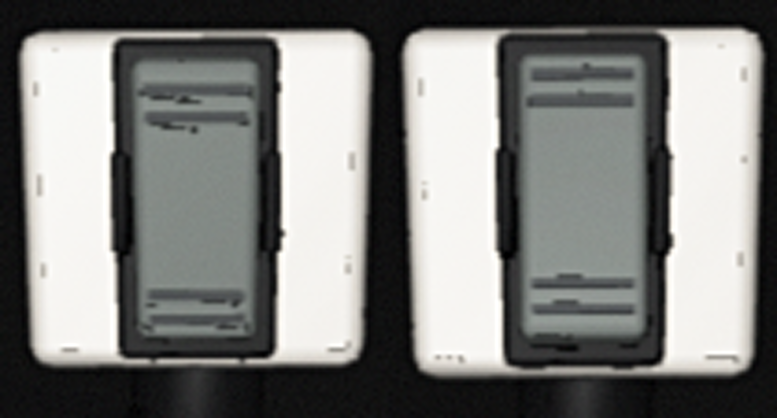

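```bash
python3 - <<'E'
from cell import manip,state
print(state()['time_s'],state()['contact_force']);print(manip.hand_in())
E
```

```text
25.9333 [0.79748958 0.37664833 0.96367457]
the job is handed in; nothing more can be done
None
```

I finished every step of the task and handed the job in at about 26 s of the 72 s allowed. No verdict comes back, so whether it passed is unknown.

**What I did:**
- I lifted the carrier out of the dock by its short ends, stood it on the worktop and let go. I then took it again by its long sides.
- I lowered it slowly into the nest until I felt contact at floor height, then let go.
- I pinched the release bar, raised it about 17 mm and slid the carriage 61 mm to the reader. I lowered the bar to its rest height and let go.
- I pushed the rocker's far end down with the shut fingers, then drew the gripper clear.

**What the last checks showed:**
- **Carrier and carriage:** the carrier sat within about 1.5 mm of the nest's middle when I let go. It is about 1 mm from the reader's middle along the rail. I did not measure its height directly; that rests on the contact at floor height.
- **Release bar:** the gripper was back at its rest height (43.8 mm, as before lifting) when I opened it. The last side view shows the bar down.
- **Rocker:** the push force rose to 2.8 N, then dropped to about zero. Close-ups before and after show the far end down.
- **Gripper and bystanders:** the gripper ended in free air with no contact force beyond sensor noise. None of the moves came near a bystander, and those visible in the last pictures looked unmoved by eye.

No check failed. The estimates disagreed by 1–2 mm at most, within the camera calibration.

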